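# Switch off, load and switch on the handset charging rack

## Robot

A 6-joint arm with a two-finger parallel gripper is mounted at the origin on the work surface. World frame = base frame: x ahead of the robot, y to its left, z up, the work surface at z = 0. Lengths are in m, angles in rad, forces in N, time in s.
With the tool pointing down it reaches from about 0.35 to 1 m from the base axis. Payload 7.1 kg.
Tool frame: the origin (TCP) lies at the very end of the fingers, on their centre line; the grasp point (between the pads) lies 19 mm behind it; z points along the fingers, y is the direction in which the jaws open and shut (so a half turn about z gives the same grasp; the last joint's range is limited). The gripper opens to 85 mm and grips with 20 to 120 N. Pads are 22 mm wide; open, the fingers measure 114 mm over their backs; the gripper's body (76 mm by 85 mm) begins 54 mm behind the grasp point. The pads swing forward as they close: fully open they stand 13 mm farther back than shut.
Start: joints at [1.298, 0.423, 1.63, -0, 1.089, -0.019], TCP at [0.157, 0.605, 0.231] pointing down, gripper open.
Joint ranges: [-3, 3], [-0.9, 2.11], [0.09, 2.58], [-1.31, 4.45], [0.11, 2.69], [-2.54, 2.54]. Speed limits (rad/s): [2.39, 2.39, 3.01, 3.14, 3.14, 3.14].

## Interface

Orientations are given as a rotation vector (axis times angle).
In Python, from station import readout, grab_frame, camera_model, finish_job, spot_in gives the robot as it stands.
- The arm moves only by the tool step_arm, never from a script. Its argument "series" is a list of rows, each an object with "slide": the shift along the tool's x, y, z in cm, a list of three; "turn": the turn, a rotation vector about the tool's x, y, z in units of 5 degrees (1.0 is 5 degrees), a list of three; "grip": the finger opening in cm, from 0 to 8.54. A call has 1 to 8 rows; each row is the pose to reach, as a shift and turn from the pose measured when the call began, along the tool's axes at that moment; what a row does not reach only later rows make up. A row lasts 1/10 s, in which the tool goes at most 50 mm and 8.59 degrees, less where a joint would pass 70% of its speed; a pose out of reach is approached as far as the arm can. A call with a gripper value outside its range is refused whole. The fingers move at their own pace and stop on an object; the grip force is fixed at half the most. Time passes only in rows, so rows that repeat a pose let the fingers close. It gives the time, the measured TCP pose, the force and the opening at its end, in the units of the state.
- readout.state(): the state, without advancing time (a new reading comes with each control period).
- grab_frame(name): name is "side" or "top"; returns (picture, depth): 400x640x3 uint8, blue, green, red; 400x640 float32, m along the optical axis (not along the pixel's ray), 0 where there is no reading.
- camera_model(name): a dict with "camera_matrix" (3x3 intrinsics, pixels), "k1" (the pictures are not rectified: a ray, as slopes to the right and down, at radius r is drawn at 1 + k1 r^2 times it, then the intrinsics apply), "world_from_camera" (4x4, takes a point from camera to world coordinates). Camera axes: x right, y down, z forward; pixel columns grow to the right and rows downward; lengths in m; the calibration is good to about 2 mm. A picture is of the moment at which its call begins. camera_model takes no time and is no camera call.
- finish_job(): hands the job in, once; it reports no verdict.
Trained networks look in the newest picture that a camera, given by its name, has taken for a name from the list of things; names that differ only in an ending like _2 or _b are one class to them, and where a whole thing is asked for, a point or a joint stands for the part that bears it (a point fixed in the world has none). Each returns a list of dicts, best first, with "p" (0 to 1); they miss things now and then, are a little off and sometimes report something else, mostly with a low value. They report only what shows in the picture. A call takes as long as a camera call. They do not tell look-alikes from the thing itself.
- spot_in(camera, label): "extent" ([left, top, right, bottom] in pixels, round what is visible of it).
The state is a dict: "time_s": time; "qpos": joint angles; "qvel": joint speeds; "tau": joint torques, N m; "ee_pos": TCP position; "ee_rot": TCP orientation; "contact_force": force on the tool from outside, world axes, zero at the start; "ft_torque": the same for the moment, N m; "finger_gap": finger opening in m.
Only numpy, scipy, OpenCV 4.12 (cv2) and the standard library are available. Lean on these libraries where they do the work, as an engineer would, in place of code of your own. Each camera call takes 0.05 s, during which the arm holds its last target.

## Task

First make the charging rack dead: lift the guard on the power box well open, flip the toggle fully over to off, and lower the guard fully. Then move every handset from the sloped display stand to the charging rack and stand each one upright in a slot of its own, pushed down to the slot floor, top end up as on the stand. Once all are in, switch the power on again the same way: guard well open, toggle fully over to on, guard fully down. Leave the mug, the carton and the screwdriver alone.

Things in the scene. Friction and masses are not known exactly. Their poses are not given: they have to be found in the camera images.
- handset0_mid (a point): Centre of a used handset: black slab 12 mm thick (x), 66 wide (y), 140 long (z, to its top end), 190 g, screen on +x, camera dot on -x near the top. All alike; may be absent. Starts on the stand leaning 24 degrees from vertical, top towards the robot, screen up. The stand backs its lower 80 mm; the top 60 mm is free on both faces: pinch it there across its thickness, fingers tilted along the slab.
- handset1_mid (a point): Centre of a used handset: black slab 12 mm thick (x), 66 wide (y), 140 long (z, to its top end), 190 g, screen on +x, camera dot on -x near the top. All alike; may be absent. Starts on the stand leaning 24 degrees from vertical, top towards the robot, screen up. The stand backs its lower 80 mm; the top 60 mm is free on both faces: pinch it there across its thickness, fingers tilted along the slab.
- handset2_mid (a point): Centre of a used handset: black slab 12 mm thick (x), 66 wide (y), 140 long (z, to its top end), 190 g, screen on +x, camera dot on -x near the top. All alike; may be absent. Starts on the stand leaning 24 degrees from vertical, top towards the robot, screen up. The stand backs its lower 80 mm; the top 60 mm is free on both faces: pinch it there across its thickness, fingers tilted along the slab.
- handset3_mid (a point): Centre of a used handset: black slab 12 mm thick (x), 66 wide (y), 140 long (z, to its top end), 190 g, screen on +x, camera dot on -x near the top. All alike; may be absent. Starts on the stand leaning 24 degrees from vertical, top towards the robot, screen up. The stand backs its lower 80 mm; the top 60 mm is free on both faces: pinch it there across its thickness, fingers tilted along the slab.
- stand: Fixed white sloped display stand, 310 mm wide (y), 110 deep (x), about 100 high; origin under the centre of its base. Four places in a row 76 mm apart. A sloped back plate, a ledge square to it, and along the ledge's front a lip 10 mm high, measured along the slope: draw a handset at least 12 mm along its own length to clear the lip.
- rack: Grey charging rack, loose, 0.95 kg, 207 mm long (x), 84 wide (y), 61 high at the rib tops; origin under its centre. Four slots 52 mm apart along x run across it along y, open at both ends; 15 mm wide between upright walls 32 mm high, then fully rounded rib tops that guide a slab in. Slot floor 10 mm above the underside; a seated handset's centre is 80 mm above it; it may lean 5 degrees.
- slot0 (a point): Centre of the floor of rack slot 0 (slot 0 at the rack's -x end, slot 3 at its +x end); axes as the rack's.
- slot1 (a point): Centre of the floor of rack slot 1 (slot 0 at the rack's -x end, slot 3 at its +x end); axes as the rack's.
- slot2 (a point): Centre of the floor of rack slot 2 (slot 0 at the rack's -x end, slot 3 at its +x end); axes as the rack's.
- slot3 (a point): Centre of the floor of rack slot 3 (slot 0 at the rack's -x end, slot 3 at its +x end); axes as the rack's.
- power_box: Fixed white power box, 130 (x) x 110 (y) x 50 mm high; origin at the centre of its underside. The toggle stands on its top beneath the guard.
- guard (a joint): Angle of the hinged grey guard over the toggle, rad: 0 = fully down, 1.9 = fully up, laid back (stop). A cover 78 mm long, 74 wide, 40 high, open below; it turns about a line along the box's y at its far (+x) side. Stiff friction hinge: stays at any angle where it is left; about 1.5 N at the tab moves it.
- guard_tab (a point): Centre of the guard's tab, moving with it: a black cross-bar along the box's y, 24 mm long, 12 thick, on an 8 mm wide neck 29 mm clear of the guard's front wall. Pinch it end to end from above at any guard angle (the fingers may pivot on it), or hook it. Guard down: 105 mm to -x of the hinge in the box's frame and 32 mm above it.
- guard_hinge (a point): Point on the guard's hinge line, in the middle; fixed on the box 45 mm to +x of its centre, 53 mm above the counter; axes as the box's.
- toggle (a joint): Angle of the toggle, rad: 0 = off, leaning 0.45 rad towards the box's +y; 0.9 = on, leaning as far towards -y. It starts on, stays where it is left; a push of about 1.2 N at the tip moves it.
- toggle_tip (a point): Centre of the 13 mm ball at the tip of the steel toggle (10 mm thick), 32 mm from its pivot; the pivot is on the box's top face, 5 mm to -x of its centre, 50 mm above the counter; it pivots about the box's x.
- mug: Bystander: white mug, 80 mm wide, 90 mm high, origin under its centre. Leave alone.
- carton: Bystander: cardboard carton, 70 x 100 x 40 mm, origin under its centre. Leave alone.
- screwdriver: Bystander: screwdriver lying on the counter. Leave alone.
Things that resemble listed ones, but are neither listed nor needed, are in the scene too. What is shaped like the part that bears handset3_mid but red, turquoise or yellow is not meant.

How it is judged:
By the outcome, as a careful person would: the job done as asked, in the order asked, and still so for the second after the job is handed in, with the robot touching nothing.
Of handset0, handset1, handset2, handset3 only 3 to 4 are there at a start; the rules pass over those that are not, and their reading is None.
At some moment in a run one of rack may be knocked a few centimetres aside while the robot is not near it.
It also fails if it takes over 210 s, if anything falls off the work surface, if the arm or the gripper's body presses on something with over 40 N, if the wrist force passes 120 N, or if a joint passes its speed limit or range.

## Working session

There is one attempt and no reset: what is moved stays moved. The work goes in short steps, Python scripts to look and compute and a tool call to move; the robot and the scene stay as the last step left them, time stands still between calls to the robot, and variables do not carry over. Pictures are saved under pics/ and viewed, and the job is handed in when it is done.

Besides the shell and the picture viewer there is one more tool, called after "Emit:" as name(argument=value, ...), one argument or row to a line, values as JSON. step_arm: Moves the arm, as the interface text tells. Its arguments: {"type":"object","properties":{"series":{"type":"array","items":{"type":"object","properties":{"slide":{"type":"array","items":{"type":"number"}},"turn":{"type":"array","items":{"type":"number"}},"grip":{"type":"number"}}}}},"required":["series"]}

```bash
ls; mkdir -p pics; cat > h.py <<'E'
import numpy as np, cv2
from station import readout, grab_frame, camera_model, finish_job, spot_in
from scipy.spatial.transform import Rotation as R
def grab(n,save=None):
    p,d=grab_frame(n)
    if save: cv2.imwrite('pics/'+save,p)
    np.savez('/tmp/%s.npz'%n,p=p,d=d)
    return p,d
def load(n):
    z=np.load('/tmp/%s.npz'%n); return z['p'],z['d']
def pts(n,uv,d):
    m=camera_model(n);K=np.array(m['camera_matrix'],float);T=np.array(m['world_from_camera'])
    uv=np.asarray(uv,float).reshape(-1,1,2)
    x=cv2.undistortPoints(uv,K,np.array([m['k1'],0,0,0.]),None,None).reshape(-1,2)
    d=np.asarray(d,float).reshape(-1,1)
    c=np.hstack([x*d,d])
    return c@T[:3,:3].T+T[:3,3]
def proj(n,P):
    m=camera_model(n);K=np.array(m['camera_matrix'],float);T=np.linalg.inv(np.array(m['world_from_camera']))
    r,_=cv2.Rodrigues(T[:3,:3])
    return cv2.projectPoints(np.asarray(P,float).reshape(-1,1,3),r,T[:3,3],K,np.array([m['k1'],0,0,0.]))[0].reshape(-1,2)
def cloud(n,d):
    v,u=np.mgrid[0:400,0:640]
    return pts(n,np.stack([u.ravel(),v.ravel()],1),d.ravel()).reshape(400,640,3)
def st():
    s=readout.state();return s
E
python3 - <<'E'
from h import *
for n in('side','top'):
    grab(n,n+'0.png')
    m=camera_model(n);print(m)
s=st();print(s)
E
```

```text
pics
{'camera_matrix': array([[398.94288596,   0.        , 322.01176528],
       [  0.        , 398.94288596, 197.28097004],
       [  0.        ,   0.        ,   1.        ]]), 'k1': -0.003434343389529657, 'world_from_camera': array([[-0.99632288, -0.02654922,  0.08146081,  0.45279136],
       [-0.08264004,  0.54872469, -0.83190855,  1.17363164],
       [-0.02261304, -0.83558145, -0.54890099,  0.82025038],
       [ 0.        ,  0.        ,  0.        ,  1.        ]])}
{'camera_matrix': array([[512.44312545,   0.        , 319.79392411],
       [  0.        , 512.44312545, 199.44268308],
       [  0.        ,   0.        ,   1.        ]]), 'k1': -0.09527341227564091, 'world_from_camera': array([[ 0.02028475, -0.99000973,  0.13953228,  0.34561759],
       [-0.99978621, -0.01952656,  0.00680079,  0.09091434],
       [-0.00400826, -0.1396404 , -0.99019417,  1.3837303 ],
       [ 0.        ,  0.        ,  0.        ,  1.        ]])}
{'time_s': 0.1, 'qpos': array([ 1.29798857e+00,  4.23770823e-01,  1.63057007e+00, -1.23725174e-05,
        1.08859636e+00, -1.89904574e-02]), 'qvel': array([-0.00067457, -0.00323669, -0.00363862,  0.00109671, -0.00046781,
       -0.00033674]), 'tau': array([ 8.75067076e-05, -5.58429945e+01, -2.82447588e+01, -5.78737740e-05,
        2.99310777e-03,  6.77741426e-06]), 'ee_pos': array([0.15678434, 0.60453176, 0.23063652]), 'ee_rot': array([-3.97593509e-01, -3.11614495e+00,  2.09202114e-03]), 'contact_force': array([-0.08405296,  0.28792999, -0.17238396]), 'ft_torque': array([-0.01539386, -0.01386052, -0.03164162]), 'finger_gap': 0.08516544133818257}
```

View pics/side0.png

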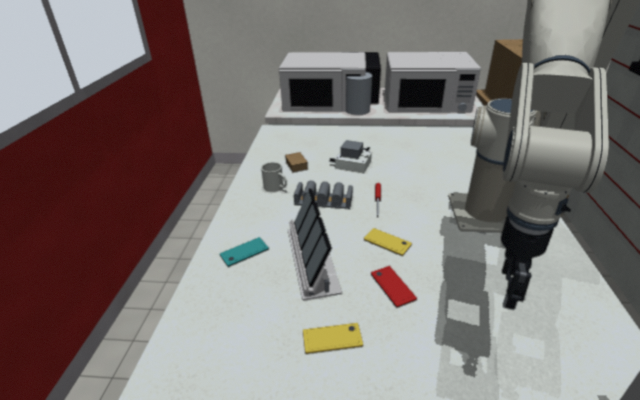

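View pics/top0.png

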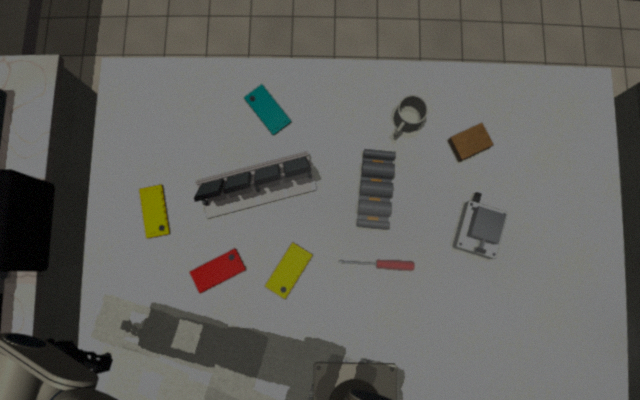

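```bash
python3 - <<'E'
from h import *
for n in('side','top'):
    for l in ['handset0_mid','stand','rack','power_box','guard','guard_tab','mug','carton','screwdriver']:
        print(n,l,[(np.round(r['extent']).astype(int).tolist(),round(r['p'],2)) for r in spot_in(n,l)])
E
```

```text
side handset0_mid [([292, 187, 316, 234], 0.63)]
side stand [([288, 222, 341, 298], 0.73)]
side rack [([296, 182, 350, 208], 0.89), ([343, 141, 369, 159], 0.34), ([305, 232, 336, 290], 0.2)]
side power_box [([330, 141, 374, 176], 0.55), ([304, 234, 331, 287], 0.24)]
side guard [([342, 142, 372, 160], 0.8)]
side guard_tab [([343, 145, 367, 160], 0.67)]
side mug [([262, 162, 287, 192], 0.63)]
side carton [([287, 153, 308, 176], 0.78)]
side screwdriver [([377, 183, 381, 202], 0.69)]
top handset0_mid [([286, 157, 310, 178], 0.86), ([255, 167, 279, 190], 0.67)]
top stand [([197, 155, 318, 217], 0.6), ([350, 260, 414, 272], 0.54)]
top rack [([356, 148, 396, 231], 0.74)]
top power_box [([452, 190, 512, 257], 0.72)]
top guard [([469, 207, 508, 255], 0.87)]
top guard_tab [([469, 201, 504, 255], 0.68)]
top mug [([394, 95, 426, 136], 0.98), ([468, 205, 508, 250], 0.34)]
top carton [([449, 121, 495, 164], 0.75), ([465, 202, 502, 252], 0.56)]
top screwdriver [([348, 258, 412, 274], 0.93), ([357, 148, 396, 230], 0.19)]
```

```bash
python3 - <<'E'
from h import *
p,d=load('top')
a=cv2.resize(p[140:260,180:330],None,fx=5,fy=5,interpolation=cv2.INTER_CUBIC);cv2.imwrite('pics/c1.png',np.clip(a*1.8,0,255))
a=cv2.resize(p[140:280,340:520],None,fx=4.4,fy=4.2,interpolation=cv2.INTER_CUBIC);cv2.imwrite('pics/c2.png',np.clip(a*1.8,0,255))
p,d=load('side')
a=cv2.resize(p[130:310,230:430],None,fx=3.3,fy=3.3,interpolation=cv2.INTER_CUBIC);cv2.imwrite('pics/c3.png',a)
E
```

```text
[ WARN:0@0.581] global loadsave.cpp:1063 imwrite_ Unsupported depth image for selected encoder is fallbacked to CV_8U.
```

View pics/c1.png

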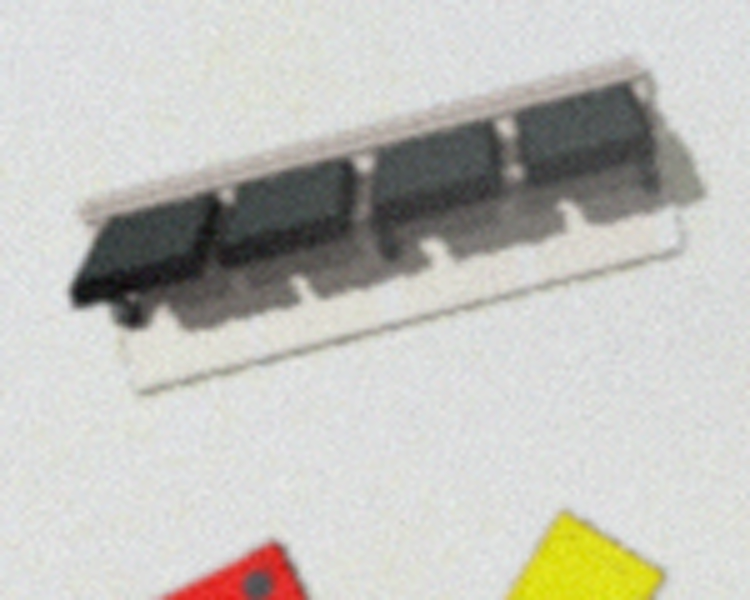

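View pics/c2.png

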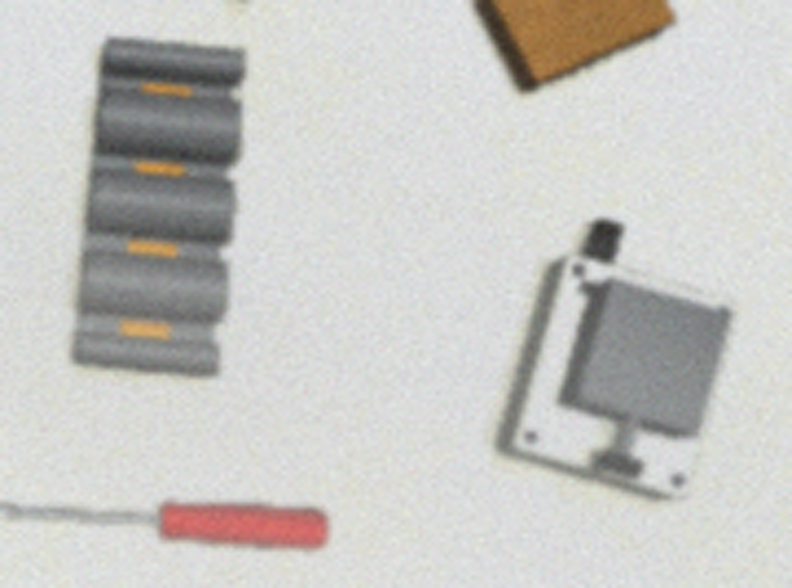

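View pics/c3.png

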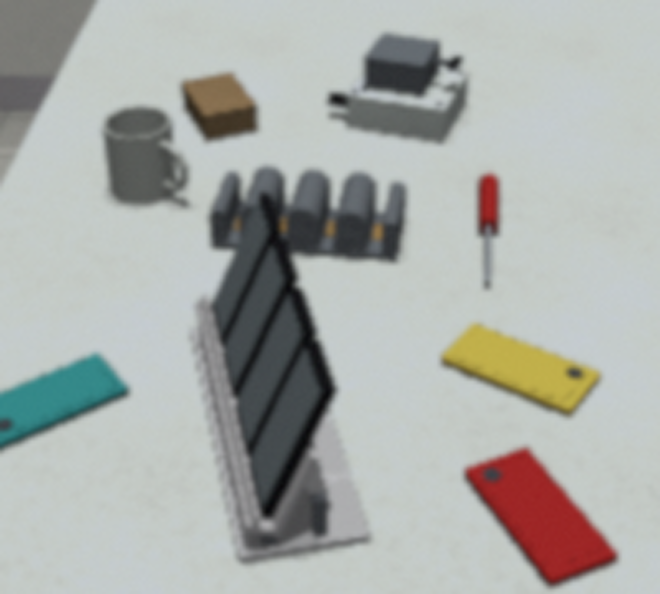

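```bash
python3 - <<'E'
from h import *
p,d=load('top');C=cloud('top',d)
print('table z',np.median(C[330:350,520:560,2]),np.median(C[80:100,150:200,2]),np.median(C[200:210,430:440,2]))
def reg(u0,v0,u1,v1,z0,z1):
    c=C[v0:v1,u0:u1].reshape(-1,3);c=c[(c[:,2]>z0)&(c[:,2]<z1)];return c
def rect(c,nm):
    r=cv2.minAreaRect((c[:,:2]*1000).astype(np.float32));print(nm,len(c),np.round(r[0],1),np.round(r[1],1),round(r[2],1),'z',np.round(np.percentile(c[:,2],[5,50,95]),4))
rect(reg(445,185,520,265,0.04,0.058),'boxtop')
rect(reg(445,185,520,265,0.07,0.12),'guard')
rect(reg(445,185,520,265,0.03,0.12),'all')
rect(reg(350,140,402,236,0.045,0.08),'rack top')
rect(reg(350,140,402,236,0.02,0.08),'rack all')
rect(reg(190,145,325,225,0.02,0.2),'stand')
rect(reg(190,145,325,225,0.11,0.2),'handset tops')
c=reg(445,185,520,265,0.03,0.12);
import sys
np.set_printoptions(suppress=True,precision=4)
# tab pixels dark, rack slots floor orange
for nm,(u,v) in dict(tab=(479,250),tabl=(475,249),tabr=(485,252),knob=(477,197),neck=(482,240)).items(): print(nm,C[v,u])
h=cv2.cvtColor(p,cv2.COLOR_BGR2HSV)
m=((h[...,0]>8)&(h[...,0]<25)&(h[...,1]>120)).astype(np.uint8);m[:,:350]=0;m[:,402:]=0;m[:140]=0;m[236:]=0
n,l,s,ce=cv2.connectedComponentsWithStats(m)
for i in range(1,n):
    if s[i,4]>5: print('slot',ce[i],s[i,4],np.median(C[l==i],0))
E
```

```text
table z 0.0004293197644312796 0.0003224340874465881 3.456916072730465e-05
boxtop 924 [ 463.2 -328. ] [112.5 131.6] 73.1 z [0.0441 0.05   0.0551]
guard 1054 [ 455.2 -326.1] [ 77.8 112. ] 72.8 z [0.0813 0.0942 0.0988]
all 2154 [ 477.4 -333.1] [114.  161.6] 73.1 z [0.0395 0.0647 0.0979]
rack top 1703 [568.  -48.2] [ 84.9 206.8] 85.3 z [0.0468 0.056  0.0633]
rack all 2012 [568.4 -48.2] [ 84.9 208. ] 85.3 z [0.0295 0.0546 0.063 ]
stand 2457 [585.3 275.6] [ 81.7 308.6] 16.0 z [0.0372 0.0961 0.1653]
handset tops 1062 [564.2 268. ] [ 36.6 292.5] 16.2 z [0.1159 0.1587 0.1666]
tab [ 0.4064 -0.3071  0.0887]
tabl [ 0.4106 -0.3075  0.053 ]
tabr [ 0.4032 -0.3346  0.0508]
knob [ 0.5509 -0.3216  0.0333]
neck [ 0.4324 -0.3176  0.0817]
slot [376.75  160.625] 16 [ 0.6488 -0.0529  0.0112]
slot [376.25 179.75] 20 [ 0.5956 -0.0528  0.0118]
slot [374.5714 198.6667] 21 [ 0.5439 -0.0493  0.0092]
slot [373. 218.] 7 [ 0.4916 -0.0441  0.0096]
```

```bash
cat >> h.py <<'E'
import json
np.set_printoptions(suppress=True,precision=4)
def Rt(yaw,lean=0):
    """tool: y along yaw dir (deg), z down; lean (deg): tool z tilts toward +y_tool"""
    c,s=np.cos(np.radians(yaw)),np.sin(np.radians(yaw))
    y=np.array([c,s,0]);z=np.array([0,0,-1.]);x=np.cross(y,z)
    R0=np.stack([x,y,z],1)
    return R0@R.from_rotvec([-np.radians(lean),0,0]).as_matrix()
def plan(wps,vmax=4.5,amax=8.0,fine=None):
    """wps: list of (pos,Rmat,grip_cm[,hold rows]) ; prints rows"""
    s=st();p0=np.array(s['ee_pos']);R0=R.from_rotvec(s['ee_rot'])
    print('at',p0,'gap',s['finger_gap'],'t',s['time_s'])
    rows=[];pc=p0;Rc=R0
    for w in wps:
        p=np.array(w[0],float);Rn=R.from_matrix(w[1]);g=w[2];n=w[3] if len(w)>3 else 1;v=w[4] if len(w)>4 else vmax
        d=(Rc.inv()*Rn).as_rotvec()
        k=max(1,int(np.ceil(max(np.linalg.norm(p-pc)*100/v,np.degrees(np.linalg.norm(d))/amax)-1e-6)))
        for i in range(1,k+1):
            f=i/k;pp=pc+(p-pc)*f;RR=Rc*R.from_rotvec(d*f)
            rows.append((pp,RR,g))
        rows+= [(p,Rn,g)]*(n-1);pc=p;Rc=Rn
    out=[{"slide":[round(float(x),2)+0. for x in R0.inv().apply(pp-p0)*100],"turn":[round(float(x),2)+0. for x in (R0.inv()*RR).as_rotvec()/np.radians(5)],"grip":g} for pp,RR,g in rows]
    print(len(out),'rows')
    for i in range(0,len(out),8): print(json.dumps(out[i:i+8]))
E
cat > geo.py <<'E'
from h import *
BY=-16.9; bc=np.array([0.4632,-0.328])
bx=np.array([np.cos(np.radians(BY)),np.sin(np.radians(BY))]);by=np.array([-bx[1],bx[0]])
def box(x,y,z): 
    q=bc+x*bx+y*by; return np.array([q[0],q[1],z])
def tab(th,dz=0):
    a=np.arctan2(32,-105)-th;r=np.hypot(105,32)/1000
    return box(0.045+r*np.cos(a),0,0.053+r*np.sin(a)+dz)
E
python3 - <<'E'
from geo import *
print(tab(0),box(-.005,-.0139,.0788))
RB=Rt(73.1)
plan([((.42,.36,.30),RB,5.0),((.5,0,.30),RB,5.0),(tab(0,0.06),RB,5.0)])
E
```

```text
[ 0.4058 -0.3106  0.085 ] [ 0.4544 -0.3398  0.0788]
at [0.1569 0.605  0.2313] gap 0.0854968958669908 t 1.0
26 rows
[{"slide": [-3.51, -1.9, -0.76], "turn": [0.0, 0.0, 0.05], "grip": 5.0}, {"slide": [-7.03, -3.8, -1.53], "turn": [0.0, 0.0, 0.1], "grip": 5.0}, {"slide": [-10.54, -5.7, -2.29], "turn": [0.0, 0.0, 0.16], "grip": 5.0}, {"slide": [-14.05, -7.6, -3.05], "turn": [0.0, 0.0, 0.21], "grip": 5.0}, {"slide": [-17.57, -9.5, -3.82], "turn": [0.0, 0.0, 0.26], "grip": 5.0}, {"slide": [-21.08, -11.4, -4.58], "turn": [0.0, 0.0, 0.31], "grip": 5.0}, {"slide": [-24.59, -13.3, -5.34], "turn": [0.0, 0.0, 0.37], "grip": 5.0}, {"slide": [-28.11, -15.21, -6.1], "turn": [0.0, 0.0, 0.42], "grip": 5.0}]
[{"slide": [-31.62, -17.11, -6.87], "turn": [0.0, 0.0, 0.47], "grip": 5.0}, {"slide": [-33.48, -20.75, -6.87], "turn": [0.0, 0.0, 0.47], "grip": 5.0}, {"slide": [-35.35, -24.4, -6.87], "turn": [0.0, 0.0, 0.47], "grip": 5.0}, {"slide": [-37.21, -28.05, -6.87], "turn": [0.0, 0.0, 0.47], "grip": 5.0}, {"slide": [-39.08, -31.7, -6.87], "turn": [0.0, 0.0, 0.47], "grip": 5.0}, {"slide": [-40.94, -35.35,
[... 240 characters left out ...]
 [0.0, 0.0, 0.47], "grip": 5.0}, {"slide": [-48.4, -49.94, -6.87], "turn": [0.0, 0.0, 0.47], "grip": 5.0}, {"slide": [-48.24, -54.0, -4.93], "turn": [0.0, 0.0, 0.47], "grip": 5.0}, {"slide": [-48.07, -58.05, -2.99], "turn": [0.0, 0.0, 0.47], "grip": 5.0}, {"slide": [-47.91, -62.1, -1.06], "turn": [0.0, 0.0, 0.47], "grip": 5.0}, {"slide": [-47.74, -66.16, 0.88], "turn": [0.0, 0.0, 0.47], "grip": 5.0}, {"slide": [-47.58, -70.21, 2.82], "turn": [0.0, 0.0, 0.47], "grip": 5.0}, {"slide": [-47.41, -74.26, 4.76], "turn": [0.0, 0.0, 0.47], "grip": 5.0}]
[{"slide": [-47.25, -78.32, 6.69], "turn": [0.0, 0.0, 0.47], "grip": 5.0}, {"slide": [-47.08, -82.37, 8.63], "turn": [0.0, 0.0, 0.47], "grip": 5.0}]
```

Emit:
step_arm(
  series=[
    {"slide":[-31.6,-17.1,-6.9],"turn":[0,0,0.47],"grip":5},
    {"slide":[-31.6,-17.1,-6.9],"turn":[0,0,0.47],"grip":5},
    {"slide":[-31.6,-17.1,-6.9],"turn":[0,0,0.47],"grip":5},
    {"slide":[-31.6,-17.1,-6.9],"turn":[0,0,0.47],"grip":5},
    {"slide":[-31.6,-17.1,-6.9],"turn":[0,0,0.47],"grip":5},
    {"slide":[-31.6,-17.1,-6.9],"turn":[0,0,0.47],"grip":5},
    {"slide":[-31.6,-17.1,-6.9],"turn":[0,0,0.47],"grip":5},
    {"slide":[-31.6,-17.1,-6.9],"turn":[0,0,0.47],"grip":5},
  ],
)

```text
time_s: 1.8
ee_pos: [0.4228, 0.3576, 0.3016]
ee_rot: [0.466, 3.105, 0.002]
contact_force: [0.2, 0.0, 0.8]
finger_gap: 0.0499
```

```bash
cat >> h.py <<'E'
def go(*wps):
    """compact: one row per waypoint with number of rows needed"""
    s=st();p0=np.array(s['ee_pos']);R0=R.from_rotvec(s['ee_rot']);pc=p0;Rc=R0
    print('at',p0,'gap',round(s['finger_gap'],4),'t',round(s['time_s'],2),'q',np.round(s['qpos'],2),'F',np.round(s['contact_force'],1))
    for p,M in wps:
        p=np.array(p,float);Rn=R.from_matrix(M)
        a=np.degrees((Rc.inv()*Rn).magnitude())
        print(np.round(R0.inv().apply(p-p0)*100,2).tolist(),np.round((R0.inv()*Rn).as_rotvec()/np.radians(5),2).tolist(),'rows>=',round(max(np.linalg.norm(p-pc)*20,a/8.59),1));pc=p;Rc=Rn
E
python3 - <<'E'
from geo import *
RB=Rt(73.1)
go(((.5,0,.30),RB),(tab(0,0.06),RB))
E
```

```text
at [0.4228 0.3576 0.3016] gap 0.0499 t 1.8 q [ 0.68  0.24  1.72 -0.    1.18 -0.59] F [0.2 0.  0.8]
[-17.89, -31.92, 0.15] [0.01, 0.02, -0.04] rows>= 7.3
[-17.98, -64.39, 15.61] [0.01, 0.02, -0.04] rows>= 7.2
```

Emit:
step_arm(
  series=[
    {"slide":[-17.9,-31.9,0],"turn":[0,0,0],"grip":5},
    {"slide":[-17.9,-31.9,0],"turn":[0,0,0],"grip":5},
    {"slide":[-17.9,-31.9,0],"turn":[0,0,0],"grip":5},
    {"slide":[-17.9,-31.9,0],"turn":[0,0,0],"grip":5},
    {"slide":[-17.9,-31.9,0],"turn":[0,0,0],"grip":5},
    {"slide":[-17.9,-31.9,0],"turn":[0,0,0],"grip":5},
    {"slide":[-17.9,-31.9,0],"turn":[0,0,0],"grip":5},
    {"slide":[-18,-36,2],"turn":[0,0,0],"grip":5},
  ],
)

```text
time_s: 2.6
ee_pos: [0.4932, -0.0302, 0.2871]
ee_rot: [0.465, 3.099, 0.002]
contact_force: [0.9, 0.1, 0.0]
finger_gap: 0.0501
```

```bash
python3 - <<'E'
from geo import *
RB=Rt(73.1)
go((tab(0,0.06),RB))
E
```

```text
at [ 0.4932 -0.0302  0.2871] gap 0.0501 t 2.6 q [-0.09  0.16  1.86  0.    1.11 -1.36] F [0.9 0.1 0. ]
[0.23, -29.4, 14.12] [0.03, 0.09, -0.03] rows>= 6.5
```

Emit:
step_arm(
  series=[
    {"slide":[0.2,-29.4,14.1],"turn":[0,0.1,0],"grip":5},
    {"slide":[0.2,-29.4,14.1],"turn":[0,0.1,0],"grip":5},
    {"slide":[0.2,-29.4,14.1],"turn":[0,0.1,0],"grip":5},
    {"slide":[0.2,-29.4,14.1],"turn":[0,0.1,0],"grip":5},
    {"slide":[0.2,-29.4,14.1],"turn":[0,0.1,0],"grip":5},
    {"slide":[0.2,-29.4,14.1],"turn":[0,0.1,0],"grip":5},
    {"slide":[0.2,-29.4,14.1],"turn":[0,0.1,0],"grip":5},
    {"slide":[0.2,-29.4,14.1],"turn":[0,0.1,0],"grip":5},
  ],
)

```text
time_s: 3.4
ee_pos: [0.4048, -0.3122, 0.1435]
ee_rot: [-0.471, -3.103, -0.006]
contact_force: [0.5, 0.4, -0.0]
finger_gap: 0.0501
```

```bash
python3 - <<'E'
from geo import *
RB=Rt(73.1)
go((tab(0,-.012),RB))
p,_=grab('side','s1.png');p2,_=grab('top','t1.png')
a=cv2.resize(p[110:210,290:450],None,fx=5,fy=5,interpolation=cv2.INTER_CUBIC);cv2.imwrite('pics/c4.png',a)
E
```

```text
at [ 0.4048 -0.3122  0.1435] gap 0.0501 t 3.4 q [-0.68  0.39  1.94  0.    0.82 -1.95] F [ 0.5  0.4 -0. ]
[-0.07, 0.16, 7.05] [0.04, -0.04, -0.07] rows>= 1.4
```

View pics/c4.png

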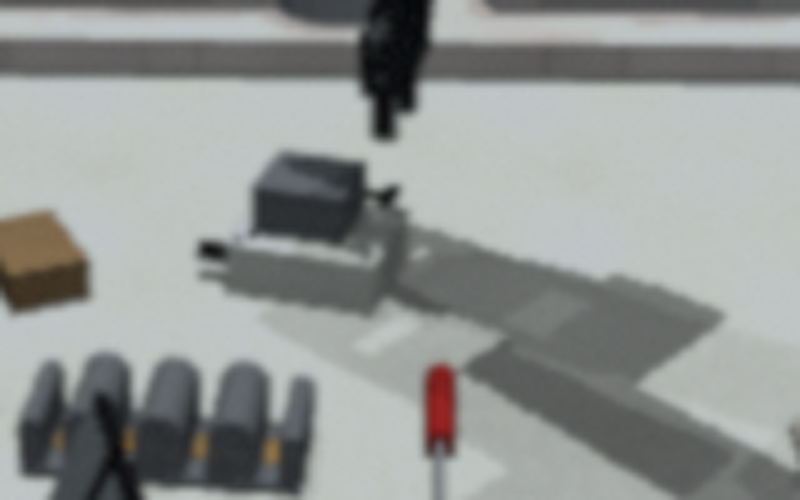

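The gripper (crop 385,135) hangs straight above the black tab (crop 385,195). Descending and pinching.

Emit:
step_arm(
  series=[
    {"slide":[-0.1,0.2,4],"turn":[0,0,0],"grip":5},
    {"slide":[-0.1,0.2,7],"turn":[0,0,0],"grip":5},
    {"slide":[-0.1,0.2,7],"turn":[0,0,0],"grip":5},
    {"slide":[-0.1,0.2,7],"turn":[0,0,0],"grip":1.5},
    {"slide":[-0.1,0.2,7],"turn":[0,0,0],"grip":1.5},
    {"slide":[-0.1,0.2,7],"turn":[0,0,0],"grip":1.5},
    {"slide":[-0.1,0.2,7],"turn":[0,0,0],"grip":1.5},
    {"slide":[-0.1,0.2,7],"turn":[0,0,0],"grip":1.5},
  ],
)

```text
time_s: 4.3
ee_pos: [0.4076, -0.3113, 0.0774]
ee_rot: [0.466, 3.106, -0.002]
contact_force: [-10.8, -14.9, 0.6]
finger_gap: 0.0219
```

```bash
python3 - <<'E'
from geo import *
s=st();M=R.from_rotvec(s['ee_rot']).as_matrix();p0=np.array(s['ee_pos'])
off=p0-tab(0);print(off, s['finger_gap'],s['contact_force'])
go(*[(tab(t)+off,M) for t in (.2,.4,.6,.8,1.0,1.2,1.4,1.6,1.75)])
E
```

```text
[ 0.0018 -0.0008 -0.0076] 0.021907681564303953 [-10.7993 -14.8542   0.5592]
at [ 0.4076 -0.3113  0.0774] gap 0.0219 t 4.3 q [-0.67  0.5   1.97 -0.    0.67 -1.95] F [-10.8 -14.9   0.6]
[-0.85, -0.0, -2.02] [0.0, 0.0, 0.0] rows>= 0.4
[-2.08, -0.0, -3.83] [0.0, 0.0, 0.0] rows>= 0.4
[-3.65, 0.0, -5.37] [0.0, 0.0, 0.0] rows>= 0.4
[-5.49, 0.0, -6.56] [0.0, 0.0, 0.0] rows>= 0.4
[-7.53, 0.01, -7.36] [0.0, 0.0, 0.0] rows>= 0.4
[-9.69, 0.01, -7.73] [0.0, 0.0, 0.0] rows>= 0.4
[-11.88, 0.02, -7.68] [0.0, 0.0, 0.0] rows>= 0.4
[-14.01, 0.03, -7.19] [0.0, 0.0, 0.0] rows>= 0.4
[-15.53, 0.03, -6.54] [0.0, 0.0, 0.0] rows>= 0.3
```

Emit:
step_arm(
  series=[
    {"slide":[-0.8,-0.1,-2.0],"turn":[0,0,0],"grip":1.5},
    {"slide":[-1.4,-0.1,-3.0],"turn":[0,0,0],"grip":1.5},
    {"slide":[-2.1,-0.1,-3.8],"turn":[0,0,0],"grip":1.5},
    {"slide":[-2.8,-0.1,-4.7],"turn":[0,0,0],"grip":1.5},
    {"slide":[-3.7,-0.1,-5.4],"turn":[0,0,0],"grip":1.5},
    {"slide":[-4.5,-0.1,-6.0],"turn":[0,0,0],"grip":1.5},
    {"slide":[-5.5,-0.1,-6.6],"turn":[0,0,0],"grip":1.5},
  ],
)

```text
time_s: 5.0
ee_pos: [0.4599, -0.3275, 0.1439]
ee_rot: [-0.466, -3.107, 0.001]
contact_force: [5.4, 2.6, -15.2]
finger_gap: 0.0214
```

```bash
python3 - <<'E'
from geo import *
s=st();M=R.from_rotvec(s['ee_rot']).as_matrix()
off=np.array([ 0.0018,-0.0008,-0.0076]);print('err',np.array(s['ee_pos'])-tab(.8)-off)
go(*[(tab(t)+off,M) for t in (1.0,1.2,1.4,1.6,1.75)])
E
```

```text
err [-0.0001 -0.0003  0.0009]
at [ 0.4599 -0.3275  0.1439] gap 0.0214 t 5.0 q [-0.64  0.45  1.83 -0.    0.86 -1.91] F [  5.4   2.6 -15.2]
[-2.04, 0.03, -0.71] [-0.0, -0.0, 0.0] rows>= 0.4
[-4.2, 0.04, -1.09] [-0.0, -0.0, 0.0] rows>= 0.4
[-6.39, 0.04, -1.04] [-0.0, -0.0, 0.0] rows>= 0.4
[-8.53, 0.05, -0.55] [-0.0, -0.0, 0.0] rows>= 0.4
[-10.04, 0.05, 0.09] [-0.0, -0.0, 0.0] rows>= 0.3
```

Emit:
step_arm(
  series=[
    {"slide":[-1.0,0,-0.2],"turn":[0,0,0],"grip":1.5},
    {"slide":[-2.0,0,-0.5],"turn":[0,0,0],"grip":1.5},
    {"slide":[-3.1,0,-0.8],"turn":[0,0,0],"grip":1.5},
    {"slide":[-4.2,0,-0.9],"turn":[0,0,0],"grip":1.5},
    {"slide":[-5.3,0,-0.9],"turn":[0,0,0],"grip":1.5},
    {"slide":[-6.4,0,-0.9],"turn":[0,0,0],"grip":1.5},
    {"slide":[-7.4,0,-0.7],"turn":[0,0,0],"grip":1.5},
    {"slide":[-8.5,0,-0.4],"turn":[0,0,0],"grip":1.5},
  ],
)

```text
time_s: 5.8
ee_pos: [0.5433, -0.3524, 0.1495]
ee_rot: [0.466, 3.104, -0.0]
contact_force: [0.4, 6.5, 1.4]
finger_gap: 0.0202
```

```bash
python3 - <<'E'
from geo import *
s=st();M=R.from_rotvec(s['ee_rot']).as_matrix()
off=np.array([ 0.0018,-0.0008,-0.0076]);print('err',np.array(s['ee_pos'])-tab(1.6)-off)
go(*[(tab(t)+off,M) for t in (1.7,1.75,1.8)])
p,_=grab('side','s2.png')
a=cv2.resize(p[90:190,290:450],None,fx=5,fy=5,interpolation=cv2.INTER_CUBIC);cv2.imwrite('pics/c5.png',a)
E
```

```text
err [ 0.0017 -0.0003  0.0001]
at [ 0.5433 -0.3524  0.1495] gap 0.0202 t 5.8 q [-0.59  0.55  1.63  0.    0.96 -1.87] F [0.4 6.5 1.4]
[-0.85, -0.02, 0.41] [0.0, 0.0, -0.0] rows>= 0.2
[-1.34, -0.02, 0.65] [0.0, 0.0, -0.0] rows>= 0.1
[-1.82, -0.01, 0.92] [0.0, 0.0, -0.0] rows>= 0.1
```

View pics/c5.png

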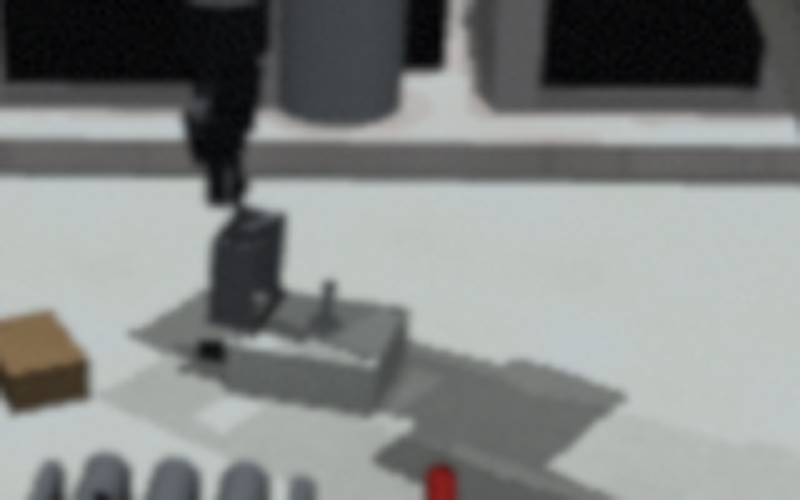

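Emit:
step_arm(
  series=[
    {"slide":[-0.6,0,0.3],"turn":[0,0,0],"grip":1.5},
    {"slide":[-1.3,0,0.65],"turn":[0,0,0],"grip":1.5},
    {"slide":[-1.3,0,0.65],"turn":[0,0,0],"grip":5},
    {"slide":[-1.3,0,0.65],"turn":[0,0,0],"grip":5},
    {"slide":[-1.3,0,0.65],"turn":[0,0,0],"grip":5},
    {"slide":[-1.3,0,-4],"turn":[0,0,0],"grip":5},
    {"slide":[-1.3,0,-8],"turn":[0,0,0],"grip":2},
    {"slide":[6,0,-8],"turn":[0,0,0],"grip":0},
  ],
)

```text
time_s: 6.65
ee_pos: [0.5161, -0.3463, 0.236]
ee_rot: [0.462, 3.088, -0.013]
contact_force: [0.2, -1.7, 0.5]
finger_gap: 0.0215
```

```bash
python3 - <<'E'
from geo import *
M=Rt(73.1)
tz=.066
go((box(-.005,-.06,.14),M),(box(-.005,-.06,tz),M),(box(-.005,-.034,tz),M))
p,_=grab('side','s3.png');p2,d2=grab('top','t3.png')
a=cv2.resize(p[90:190,290:450],None,fx=5,fy=5,interpolation=cv2.INTER_CUBIC)
b=cv2.resize(p2[170:270,430:530],None,fx=5,fy=5,interpolation=cv2.INTER_CUBIC)
cv2.imwrite('pics/c6.png',a);cv2.imwrite('pics/c7.png',b)
E
```

```text
at [ 0.5161 -0.3463  0.236 ] gap 0.0215 t 6.65 q [-0.61  0.4   1.65  0.    1.07 -1.89] F [ 0.2 -1.7  0.5]
[6.27, -5.75, 9.51] [-0.06, 0.23, -0.02] rows>= 2.6
[6.42, -5.71, 16.9] [-0.06, 0.23, -0.02] rows>= 1.5
[6.43, -3.11, 16.89] [-0.06, 0.23, -0.02] rows>= 0.5
```

View pics/c6.png

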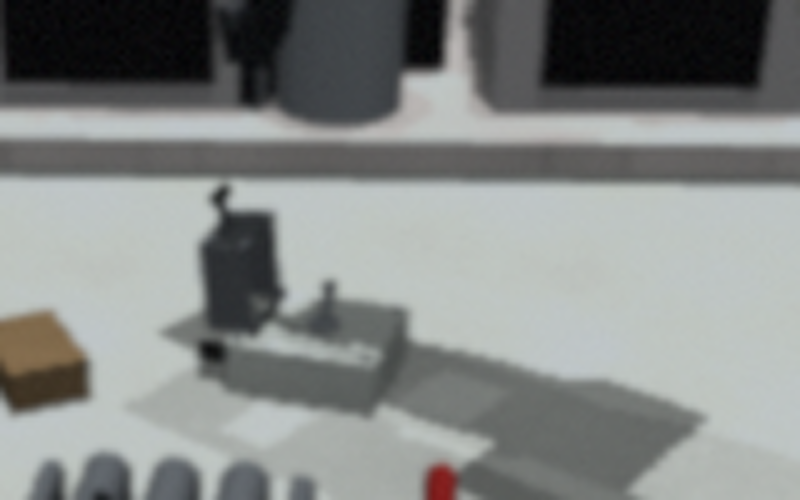

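View pics/c7.png

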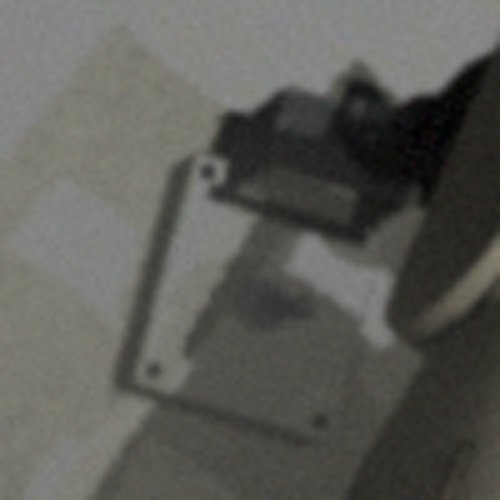

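Emit:
step_arm(
  series=[
    {"slide":[6.3,-5.8,9.5],"turn":[0,0.2,0],"grip":0},
    {"slide":[6.3,-5.8,9.5],"turn":[0,0.2,0],"grip":0},
    {"slide":[6.3,-5.8,9.5],"turn":[0,0.2,0],"grip":0},
    {"slide":[6.4,-5.7,14],"turn":[0,0.2,0],"grip":0},
    {"slide":[6.4,-5.7,16.5],"turn":[0,0.2,0],"grip":0},
    {"slide":[6.4,-5.7,16.5],"turn":[0,0.2,0],"grip":0},
    {"slide":[6.4,-5.7,16.5],"turn":[0,0.2,0],"grip":0},
    {"slide":[6.4,-5.2,16.5],"turn":[0,0.2,0],"grip":0},
  ],
)

```text
time_s: 7.55
ee_pos: [0.4279, -0.3715, 0.0652]
ee_rot: [-0.466, -3.091, -0.003]
contact_force: [0.2, -0.5, 0.1]
finger_gap: 0.0003
```

```bash
python3 - <<'E'
from geo import *
M=Rt(73.1)
tz=.070
go(*[(box(-.005,y/1000,tz),M) for y in (-45,-35,-25,-15,-7,-2)])
E
```

```text
at [ 0.4279 -0.3715  0.0652] gap 0.0003 t 7.55 q [-0.73  0.58  1.84 -0.01  0.73 -2.  ] F [ 0.2 -0.5  0.1]
[-1.6, 0.7, -0.51] [-0.01, -0.18, -0.05] rows>= 0.4
[-1.6, 1.7, -0.51] [-0.01, -0.18, -0.05] rows>= 0.2
[-1.59, 2.7, -0.51] [-0.01, -0.18, -0.05] rows>= 0.2
[-1.59, 3.7, -0.51] [-0.01, -0.18, -0.05] rows>= 0.2
[-1.58, 4.5, -0.51] [-0.01, -0.18, -0.05] rows>= 0.2
[-1.58, 5.0, -0.51] [-0.01, -0.18, -0.05] rows>= 0.1
```

Emit:
step_arm(
  series=[
    {"slide":[-1.6,0.3,-0.5],"turn":[0,-0.2,0],"grip":0},
    {"slide":[-1.6,1.2,-0.5],"turn":[0,-0.2,0],"grip":0},
    {"slide":[-1.6,1.7,-0.5],"turn":[0,-0.2,0],"grip":0},
    {"slide":[-1.6,2.4,-0.5],"turn":[0,-0.2,0],"grip":0},
    {"slide":[-1.6,3.1,-0.5],"turn":[0,-0.2,0],"grip":0},
    {"slide":[-1.6,3.7,-0.5],"turn":[0,-0.2,0],"grip":0},
    {"slide":[-1.6,4.2,-0.5],"turn":[0,-0.2,0],"grip":0},
    {"slide":[-1.6,4.4,-0.5],"turn":[0,-0.2,0],"grip":0},
  ],
)

```text
time_s: 8.35
ee_pos: [0.4562, -0.3334, 0.0696]
ee_rot: [0.467, 3.106, -0.0]
contact_force: [0.1, -2.6, -0.8]
finger_gap: 0.0003
```

```bash
python3 - <<'E'
from geo import *
s=st();p=np.array(s['ee_pos']);print((p[:2]-bc)@bx,(p[:2]-bc)@by,p[2],s['contact_force'][:2]@by)
E
```

```text
-0.005171957892659471 -0.007193663882247837 0.06964427361812543 -2.4833581351166556
```

Emit:
step_arm(
  series=[
    {"slide":[0,0.3,0],"turn":[0,0,0],"grip":0},
    {"slide":[0,0.5,0],"turn":[0,0,0],"grip":0},
    {"slide":[0,0.6,0],"turn":[0,0,0],"grip":0},
    {"slide":[0,0.6,0],"turn":[0,0,0],"grip":0},
  ],
)

```text
time_s: 8.75
ee_pos: [0.4571, -0.3306, 0.0694]
ee_rot: [0.465, 3.106, -0.007]
contact_force: [-6.7, -18.3, -4.5]
finger_gap: -0.0001
```

```bash
python3 - <<'E'
from geo import *
s=st();p=np.array(s['ee_pos']);print((p[:2]-bc)@bx,(p[:2]-bc)@by,p[2],s['contact_force'][:2]@by)
E
```

```text
-0.005044077921297896 -0.004250187043344789 0.06941737203827118 -19.4533667756225
```

Emit:
step_arm(
  series=[
    {"slide":[0,-1,0],"turn":[0,0,0],"grip":0},
    {"slide":[0,-3,-3],"turn":[0,0,0],"grip":1},
    {"slide":[0,-3,-8],"turn":[0,0,0],"grip":4},
    {"slide":[0,-3,-13],"turn":[0,0,0],"grip":5},
    {"slide":[0,-3,-16],"turn":[0,0,0],"grip":5},
    {"slide":[-2,-3,-16],"turn":[0,0,0],"grip":5},
  ],
)

```text
time_s: 9.35
ee_pos: [0.468, -0.3654, 0.2347]
ee_rot: [0.466, 3.1, -0.012]
contact_force: [-0.7, 1.0, 1.0]
finger_gap: 0.0499
```

```bash
python3 - <<'E'
from geo import *
M=Rt(73.1)
off=np.array([ 0.0018,-0.0008,-0.0076])
go((tab(1.78)+[0,0,.05],M),(tab(1.78)+off,M))
p,_=grab('side','s4.png');p2,d2=grab('top','t4.png')
a=cv2.resize(p[90:190,290:450],None,fx=5,fy=5,interpolation=cv2.INTER_CUBIC)
cv2.imwrite('pics/c8.png',a)
print(spot_in('side','toggle'),spot_in('side','toggle_tip'))
# guard tab from side depth
p,d=load('side');C=cloud('side',d)
c=C[100:165,320:350].reshape(-1,3);c=c[(c[:,2]>.06)&(c[:,2]<.2)&(c[:,0]>.4)&(c[:,1]>-.45)&(c[:,1]<-.25)]
l=np.stack([(c[:,:2]-bc)@bx,(c[:,:2]-bc)@by,c[:,2]],1)
o=np.argsort(-l[:,2]);print(l[o[:15]])
E
```

```text
at [ 0.468  -0.3654  0.2347] gap 0.0499 t 9.35 q [-0.68  0.37  1.7  -0.    1.06 -1.95] F [-0.7  1.   1. ]
[-8.22, 3.5, 3.6] [-0.08, 0.08, -0.04] rows>= 1.9
[-8.38, 3.51, 9.36] [-0.08, 0.08, -0.04] rows>= 1.2
[] [{'extent': [327.4, 127.2, 372.9, 173.8], 'p': 0.57}]
[[ 0.0817 -0.0018  0.1603]
 [ 0.0878  0.0173  0.1586]
 [ 0.0836  0.0051  0.1585]
 [ 0.0875  0.0063  0.1585]
 [ 0.0801  0.0145  0.1585]
 [ 0.0879 -0.0068  0.1575]
 [ 0.0803 -0.01    0.1572]
 [ 0.0773 -0.0016  0.1567]
 [ 0.0812 -0.0004  0.1566]
 [ 0.078   0.0085  0.1563]
 [ 0.0875  0.0064  0.1541]
 [ 0.0807  0.0129  0.1533]
 [ 0.0901  0.0113  0.1514]
 [ 0.0829  0.0189  0.1511]
 [ 0.0864  0.0095  0.1511]]
```

View pics/c8.png

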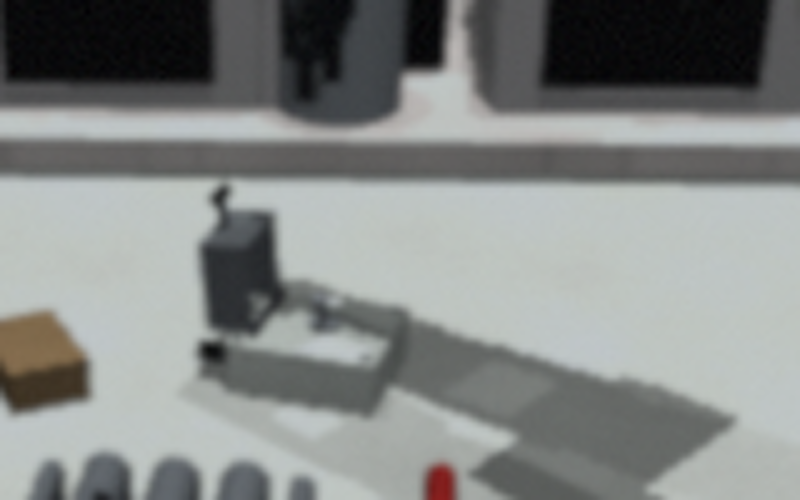

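```bash
python3 - <<'E'
from geo import *
M=Rt(73.1)
off=np.array([ 0.0018,-0.0018,-0.0076])
go((tab(1.66)+[0,0,.05],M),(tab(1.66)+off,M),*[(tab(t)+off,M) for t in(1.4,1.2,1.0,.8,.6,.4,.2,0)])
E
```

```text
at [ 0.4668 -0.3637  0.2287] gap 0.0501 t 9.55 q [-0.68  0.38  1.71 -0.    1.06 -1.95] F [-0.2 -0.3 -0. ]
[-7.23, 3.34, 2.38] [-0.04, -0.01, -0.03] rows>= 1.7
[-7.46, 3.24, 8.14] [-0.04, -0.01, -0.03] rows>= 1.2
[-4.71, 3.23, 7.43] [-0.04, -0.01, -0.03] rows>= 0.6
[-2.52, 3.23, 7.37] [-0.04, -0.01, -0.03] rows>= 0.4
[-0.36, 3.22, 7.76] [-0.04, -0.01, -0.03] rows>= 0.4
[1.68, 3.22, 8.56] [-0.04, -0.01, -0.03] rows>= 0.4
[3.52, 3.22, 9.75] [-0.04, -0.01, -0.03] rows>= 0.4
[5.08, 3.22, 11.29] [-0.04, -0.01, -0.03] rows>= 0.4
[6.31, 3.23, 13.1] [-0.04, -0.01, -0.03] rows>= 0.4
[7.16, 3.23, 15.12] [-0.04, -0.01, -0.03] rows>= 0.4
```

Emit:
step_arm(
  series=[
    {"slide":[-7.2,3.3,2.4],"turn":[0,0,0],"grip":5},
    {"slide":[-7.2,3.3,2.4],"turn":[0,0,0],"grip":5},
    {"slide":[-7.3,3.3,2.6],"turn":[0,0,0],"grip":5},
    {"slide":[-7.4,3.3,6],"turn":[0,0,0],"grip":5},
    {"slide":[-7.4,3.3,8.1],"turn":[0,0,0],"grip":5},
    {"slide":[-7.4,3.3,8.1],"turn":[0,0,0],"grip":5},
    {"slide":[-7.4,3.3,8.1],"turn":[0,0,0],"grip":1.5},
    {"slide":[-7.4,3.3,8.1],"turn":[0,0,0],"grip":1.5},
  ],
)

```text
time_s: 10.35
ee_pos: [0.5474, -0.3536, 0.1487]
ee_rot: [0.467, 3.107, -0.003]
contact_force: [7.1, 13.8, 7.6]
finger_gap: 0.0221
```

Emit:
step_arm(
  series=[
    {"slide":[0,0,0],"turn":[0,0,0],"grip":1.5},
    {"slide":[0,0,0],"turn":[0,0,0],"grip":1.5},
    {"slide":[0,0,0],"turn":[0,0,0],"grip":1.5},
  ],
)

```text
time_s: 10.65
ee_pos: [0.5471, -0.3533, 0.1491]
ee_rot: [-0.467, -3.106, 0.002]
contact_force: [-1.4, 3.4, -2.9]
finger_gap: 0.0217
```

```bash
python3 - <<'E'
from geo import *
M=Rt(73.1)
off=np.array([ 0.0018,-0.0018,-0.0076])
s=st();print('off',np.array(s['ee_pos'])-tab(1.66))
go(*[(tab(t)+off,M) for t in(1.5,1.4,1.2,1.0,.8,.6,.4,.2,0)])
E
```

```text
off [ 0.0014 -0.0002 -0.0056]
at [ 0.5471 -0.3533  0.1491] gap 0.0217 t 10.65 q [-0.59  0.56  1.62 -0.    0.96 -1.86] F [-1.4  3.4 -2.9]
[1.59, -0.15, -0.33] [-0.02, -0.0, -0.04] rows>= 0.3
[2.67, -0.15, -0.52] [-0.02, -0.0, -0.04] rows>= 0.2
[4.86, -0.16, -0.57] [-0.02, -0.0, -0.04] rows>= 0.4
[7.02, -0.17, -0.19] [-0.02, -0.0, -0.04] rows>= 0.4
[9.06, -0.17, 0.61] [-0.02, -0.0, -0.04] rows>= 0.4
[10.9, -0.18, 1.8] [-0.02, -0.0, -0.04] rows>= 0.4
[12.47, -0.18, 3.34] [-0.02, -0.0, -0.04] rows>= 0.4
[13.7, -0.18, 5.15] [-0.02, -0.0, -0.04] rows>= 0.4
[14.54, -0.18, 7.17] [-0.02, -0.0, -0.04] rows>= 0.4
```

Emit:
step_arm(
  series=[
    {"slide":[1.6,0,-0.5],"turn":[0,0,0],"grip":1.5},
    {"slide":[2.7,0,-0.7],"turn":[0,0,0],"grip":1.5},
    {"slide":[3.7,0,-0.8],"turn":[0,0,0],"grip":1.5},
    {"slide":[4.9,0,-0.8],"turn":[0,0,0],"grip":1.5},
    {"slide":[6.0,0,-0.6],"turn":[0,0,0],"grip":1.5},
    {"slide":[7.0,0,-0.3],"turn":[0,0,0],"grip":1.5},
    {"slide":[8.1,0,0],"turn":[0,0,0],"grip":1.5},
    {"slide":[9.0,0,0.4],"turn":[0,0,0],"grip":1.5},
  ],
)

```text
time_s: 11.45
ee_pos: [0.4611, -0.3276, 0.1478]
ee_rot: [0.466, 3.104, -0.006]
contact_force: [-2.3, 2.2, 17.9]
finger_gap: 0.0213
```

```bash
python3 - <<'E'
from geo import *
M=Rt(73.1)
off=np.array([ 0.0014,-0.0002,-0.0056])
s=st();print('off',np.array(s['ee_pos'])-tab(.8))
go(*[(tab(t)+off,M) for t in(.6,.4,.2,0,-.03)])
E
```

```text
off [ 0.0029 -0.0011 -0.0028]
at [ 0.4611 -0.3276  0.1478] gap 0.0213 t 11.45 q [-0.64  0.45  1.82 -0.    0.87 -1.91] F [-2.3  2.2 17.9]
[2.01, 0.04, 1.47] [-0.04, 0.03, -0.03] rows>= 0.5
[3.58, 0.04, 3.0] [-0.04, 0.03, -0.03] rows>= 0.4
[4.82, 0.05, 4.81] [-0.04, 0.03, -0.03] rows>= 0.4
[5.67, 0.05, 6.83] [-0.04, 0.03, -0.03] rows>= 0.4
[5.76, 0.05, 7.14] [-0.04, 0.03, -0.03] rows>= 0.1
```

Emit:
step_arm(
  series=[
    {"slide":[1.1,0,0.8],"turn":[0,0,0],"grip":1.5},
    {"slide":[2.0,0,1.5],"turn":[0,0,0],"grip":1.5},
    {"slide":[2.9,0,2.3],"turn":[0,0,0],"grip":1.5},
    {"slide":[3.6,0,3.1],"turn":[0,0,0],"grip":1.5},
    {"slide":[4.8,0,4.9],"turn":[0,0,0],"grip":1.5},
    {"slide":[5.4,0,6],"turn":[0,0,0],"grip":1.5},
    {"slide":[5.7,0,7.0],"turn":[0,0,0],"grip":1.5},
    {"slide":[5.7,0,7.2],"turn":[0,0,0],"grip":1.5},
  ],
)

```text
time_s: 12.25
ee_pos: [0.4021, -0.31, 0.0751]
ee_rot: [-0.464, -3.102, 0.003]
contact_force: [-16.4, -2.2, 11.6]
finger_gap: 0.0212
```

```bash
python3 - <<'E'
from geo import *
M=Rt(73.1)
s=st();print('off',np.array(s['ee_pos'])-tab(0));go()
E
```

```text
off [-0.0037  0.0006 -0.0099]
at [ 0.4021 -0.31    0.0751] gap 0.0212 t 12.25 q [-0.68  0.5   1.98 -0.01  0.67 -1.95] F [-16.4  -2.2  11.6]
```

Emit:
step_arm(
  series=[
    {"slide":[-0.2,0,0.4],"turn":[0,0,0],"grip":1.5},
    {"slide":[-0.2,0,0.5],"turn":[0,0,0],"grip":1.5},
    {"slide":[-0.2,0,0.5],"turn":[0,0,0],"grip":1.5},
  ],
)

```text
time_s: 12.55
ee_pos: [0.4005, -0.3098, 0.0702]
ee_rot: [-0.463, -3.096, 0.001]
contact_force: [-10.7, -0.4, 7.8]
finger_gap: 0.0215
```

Emit:
step_arm(
  series=[
    {"slide":[0,0,0],"turn":[0,0,0],"grip":4},
    {"slide":[0,0,0],"turn":[0,0,0],"grip":5},
    {"slide":[0,0,0],"turn":[0,0,0],"grip":5},
    {"slide":[0,0,-4],"turn":[0,0,0],"grip":5},
    {"slide":[0,0,-9],"turn":[0,0,0],"grip":5},
    {"slide":[0,6,-14],"turn":[0,0,0],"grip":3},
    {"slide":[0,11,-18],"turn":[0,0,0],"grip":0},
    {"slide":[0,15,-20],"turn":[0,0,0],"grip":0},
  ],
)

```text
time_s: 13.35
ee_pos: [0.4378, -0.195, 0.2524]
ee_rot: [-0.465, -3.098, 0.002]
contact_force: [0.7, 0.1, 0.4]
finger_gap: 0.0065
```

```bash
python3 - <<'E'
from geo import *
go()
p,d=grab('side','s5.png');p2,d2=grab('top','t5.png')
a=cv2.resize(p[110:190,310:430],None,fx=6,fy=6,interpolation=cv2.INTER_CUBIC)
cv2.imwrite('pics/c9.png',a)
def loc(C):
    c=C.reshape(-1,3);l=np.stack([(c[:,:2]-bc)@bx,(c[:,:2]-bc)@by,c[:,2]],1);return l
import glob
for n,dd in (('side',d),('top',d2)):
    l=loc(cloud(n,dd));
    m=(abs(l[:,1])<.03)&(l[:,0]>-.075)&(l[:,0]<-.05)&(l[:,2]>.06)&(l[:,2]<.12)
    g=(abs(l[:,1])<.03)&(l[:,0]>-.03)&(l[:,0]<.04)&(l[:,2]>.06)&(l[:,2]<.15)
    print(n,m.sum(),l[m].mean(0) if m.any() else '',g.sum(), np.polyfit(l[g][:,0],l[g][:,2],1) if g.sum()>5 else '')
E
```

```text
at [ 0.4378 -0.195   0.2524] gap 0.0065 t 13.35 q [-0.44  0.18  1.92 -0.    1.05 -1.71] F [0.7 0.1 0.4]
side 17 [-0.0595  0.004   0.0927] 108 [-0.038   0.0952]
top 47 [-0.0565  0.0004  0.0957] 7 [8.9343 0.3236]
```

View pics/c9.png

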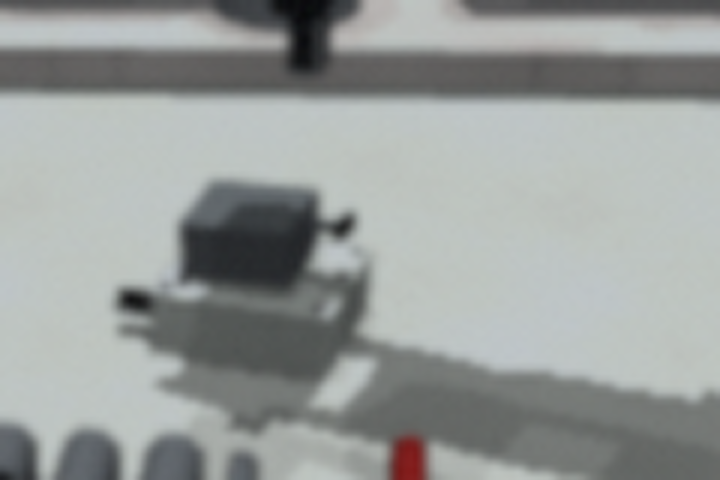

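```bash
python3 - <<'E'
from geo import *
M=Rt(73.1)
go((box(-.022,0,.13),M),(box(-.022,0,.10),M),(box(-.022,0,.09),M))
E
```

```text
at [ 0.4402 -0.1931  0.2542] gap -0.0003 t 13.45 q [-0.44  0.18  1.92 -0.    1.05 -1.71] F [ 0.4 -1.  -1.1]
[-3.95, -12.22, 12.43] [-0.02, -0.05, 0.03] rows>= 3.6
[-3.96, -12.21, 15.43] [-0.02, -0.05, 0.03] rows>= 0.6
[-3.96, -12.21, 16.43] [-0.02, -0.05, 0.03] rows>= 0.2
```

Emit:
step_arm(
  series=[
    {"slide":[-4,-12.2,10],"turn":[0,0,0],"grip":0},
    {"slide":[-4,-12.2,10],"turn":[0,0,0],"grip":0},
    {"slide":[-4,-12.2,10],"turn":[0,0,0],"grip":0},
    {"slide":[-4,-12.2,10],"turn":[0,0,0],"grip":0},
    {"slide":[-4,-12.2,14],"turn":[0,0,0],"grip":0},
    {"slide":[-4,-12.2,15.3],"turn":[0,0,0],"grip":0},
    {"slide":[-4,-12.2,15.7],"turn":[0,0,0],"grip":0},
    {"slide":[-4,-12.2,15.9],"turn":[0,0,0],"grip":0},
  ],
)

```text
time_s: 14.25
ee_pos: [0.4427, -0.3213, 0.0956]
ee_rot: [-0.457, -3.104, 0.002]
contact_force: [-1.1, 0.9, -0.1]
finger_gap: -0.0
```

Emit:
step_arm(
  series=[
    {"slide":[0,0,0.2],"turn":[0,0,0],"grip":0},
    {"slide":[0,0,0.3],"turn":[0,0,0],"grip":0},
  ],
)

```text
time_s: 14.45
ee_pos: [0.4433, -0.3215, 0.0944]
ee_rot: [-0.456, -3.105, 0.004]
contact_force: [-3.0, 2.4, 17.4]
finger_gap: 0.0002
```

Emit:
step_arm(
  series=[
    {"slide":[0,0,0.1],"turn":[0,0,0],"grip":0},
    {"slide":[0,0,0.2],"turn":[0,0,0],"grip":0},
    {"slide":[0,0,0.2],"turn":[0,0,0],"grip":0},
  ],
)

```text
time_s: 14.75
ee_pos: [0.4443, -0.3219, 0.0944]
ee_rot: [-0.456, -3.108, 0.005]
contact_force: [-2.5, 2.2, 13.4]
finger_gap: 0.0
```

Emit:
step_arm(
  series=[
    {"slide":[0,0,-5],"turn":[0,0,0],"grip":0},
    {"slide":[0,5,-10],"turn":[0,0,0],"grip":3},
    {"slide":[0,10,-15],"turn":[0,0,0],"grip":4},
    {"slide":[0,15,-19],"turn":[0,0,0],"grip":4},
    {"slide":[0,20,-22],"turn":[0,0,0],"grip":4},
    {"slide":[0,25,-24],"turn":[0,0,0],"grip":4},
  ],
)

```text
time_s: 15.35
ee_pos: [0.5002, -0.1367, 0.3031]
ee_rot: [0.456, 3.105, -0.006]
contact_force: [2.6, 0.0, 0.2]
finger_gap: 0.0402
```

```bash
cat > hs.py <<'E'
from h import *
SY=16.0
sx=np.array([np.cos(np.radians(SY)),np.sin(np.radians(SY)),0]);sy=np.array([-sx[1],sx[0],0])
E
python3 - <<'E'
from hs import *
go()
p,d=grab('side','s6.png');p2,d2=grab('top','t6.png')
for n,pp,dd in (('side',p,d),('top',p2,d2)):
    C=cloud(n,dd)
    x,y,z=C[...,0],C[...,1],C[...,2]
    reg=(x>.45)&(x<.72)&(y>.05)&(y<.48)&(z>.02)&(z<.19)&(pp.max(2)<95)
    c=C[reg]; 
    l=np.stack([c@sx,c@sy,c[:,2]],1)
    print(n,len(c),l.min(0),l.max(0))
    # RANSAC plane for screen
    best=0;rng=np.random.default_rng(0)
    for _ in range(800):
        a=l[rng.choice(len(l),3,False)];nn=np.cross(a[1]-a[0],a[2]-a[0]);nn/=np.linalg.norm(nn)+1e-9
        k=(abs((l-a[0])@nn)<.003).sum()
        if k>best: best=k;bn=nn;b0=a[0]
    inl=abs((l-b0)@bn)<.004;q=l[inl];c0=q.mean(0);nn=np.linalg.svd(q-c0,full_matrices=False)[2][2];nn*=np.sign(nn[2])
    print('plane',inl.sum(),'n',nn,'c0',c0,'lean',np.degrees(np.arctan2(nn[2],nn[0])),'rowyaw',np.degrees(np.arctan2(nn[1],nn[0])))
    np.save('/tmp/sc_%s.npy'%n,np.c_[q])
    h,e=np.histogram(q[:,1],bins=np.arange(q[:,1].min()-.004,q[:,1].max()+.008,.004));print(np.round(e[:-1],3).tolist());print(h.tolist())
    # along-slab coordinate
    L=np.radians(24);up=np.array([-np.sin(L),0,np.cos(L)]);nr=np.array([np.cos(L),0,np.sin(L)])
    s=(q@up);print('s',np.percentile(s,[0,1,5,95,99,100]),'nr',np.percentile(q@nr,[5,50,95]))
E
```

```text
at [ 0.5002 -0.1367  0.3031] gap 0.0402 t 15.35 q [-0.29  0.18  1.79 -0.    1.16 -1.57] F [2.6 0.  0.2]
side 2076 [ 0.5982 -0.0403  0.0211] [0.6747 0.2633 0.1674]
plane 1810 n [0.9114 0.0015 0.4114] c0 [0.6327 0.1264 0.1067] lean 24.29498730154009 rowyaw 0.09720285341213605
[-0.044, -0.04, -0.036, -0.032, -0.028, -0.024, -0.02, -0.016, -0.012, -0.008, -0.004, -0.0, 0.004, 0.008, 0.012, 0.016, 0.02, 0.024, 0.028, 0.032, 0.036, 0.04, 0.044, 0.048, 0.052, 0.056, 0.06, 0.064, 0.068, 0.072, 0.076, 0.08, 0.084, 0.088, 0.092, 0.096, 0.1, 0.104, 0.108, 0.112, 0.116, 0.12, 0.124, 0.128, 0.132, 0.136, 0.14, 0.144, 0.148, 0.152, 0.156, 0.16, 0.164, 0.168, 0.172, 0.176, 0.18, 0.184, 0.188, 0.192, 0.196, 0.2, 0.204, 0.208, 0.212, 0.216, 0.22, 0.224, 0.228, 0.232, 0.236, 0.24, 0.244, 0.248, 0.252, 0.256, 0.26, 0.264]
[1, 11, 18, 17, 15, 18, 22, 15, 15, 20, 22, 22, 18, 18, 22, 30, 52, 8, 0, 1, 10, 26, 19, 27, 20, 22, 23, 17, 26, 23, 24, 20, 25, 23, 27, 59, 27, 0, 0, 10, 26, 19, 31, 26, 22, 25, 24, 33, 25, 29, 23, 27, 35, 26, 52, 45, 3, 3, 29, 31, 25, 31, 33, 30, 26, 35, 33, 30, 30, 36, 34, 31, 43, 
[... 478 characters left out ...]
066, 0.07, 0.074, 0.078, 0.082, 0.086, 0.09, 0.094, 0.098, 0.102, 0.106, 0.11, 0.114, 0.118, 0.122, 0.126, 0.13, 0.134, 0.138, 0.142, 0.146, 0.15, 0.154, 0.158, 0.162, 0.166, 0.17, 0.174, 0.178, 0.182, 0.186, 0.19, 0.194, 0.198, 0.202, 0.206, 0.21, 0.214, 0.218, 0.222, 0.226, 0.23, 0.234, 0.238, 0.242, 0.246, 0.25, 0.254]
[1, 14, 23, 23, 23, 24, 21, 23, 23, 22, 25, 20, 24, 23, 24, 21, 24, 17, 2, 2, 16, 24, 21, 23, 24, 23, 24, 24, 20, 23, 22, 26, 19, 25, 22, 23, 16, 3, 2, 7, 28, 24, 20, 25, 23, 25, 22, 20, 25, 22, 24, 24, 20, 25, 21, 15, 1, 12, 31, 21, 24, 23, 21, 21, 25, 23, 22, 24, 22, 20, 26, 23, 22, 18, 9, 2, 0]
s [-0.2432 -0.239  -0.2361 -0.095  -0.0924 -0.0901] nr [0.6192 0.6239 0.6251]
```

```bash
cat >> hs.py <<'E'
L=np.radians(24);UP=np.array([0,0,1.])
up=-np.sin(L)*sx+np.cos(L)*UP;nr=np.cos(L)*sx+np.sin(L)*UP
YC=[-.010,.066,.143,.219]
RS=Rt(SY,24)
def grasp(i,back=0,dn=0): # tcp
    return sy*YC[i]+nr*(.6167+dn)+up*(-.1355+back)
E
python3 - <<'E'
from hs import *
for i in range(4): print(grasp(i),grasp(i,.1))
# overlay check
p,_=load('top')
for i in range(4):
    for a in(-33,33):
        for b in (-.0945,-.2345):
            P=sy*(YC[i]+a/1000)+nr*.6227+up*b
            for n in('top','side'):
                u=proj(n,P)[0]
                if a>0 and i in(0,3): print(i,a,b,n,np.round(u,1))
go((grasp(0,.12),RS),(grasp(0),RS))
E
```

```text
[0.5973 0.1609 0.127 ] [0.5582 0.1497 0.2184]
[0.5763 0.2339 0.127 ] [0.5372 0.2227 0.2184]
[0.5551 0.3079 0.127 ] [0.516  0.2967 0.2184]
[0.5342 0.381  0.127 ] [0.4951 0.3698 0.2184]
0 33 -0.0945 top [283. 174.]
0 33 -0.0945 side [312.6 198.1]
0 33 -0.2345 top [281.3 162.8]
0 33 -0.2345 side [296.1 234.5]
3 33 -0.0945 top [191.3 198.1]
3 33 -0.0945 side [328.6 247.2]
3 33 -0.2345 top [198.7 184.5]
3 33 -0.2345 side [308.4 287.2]
at [ 0.5026 -0.1345  0.3049] gap 0.0402 t 15.45 q [-0.28  0.18  1.79 -0.    1.16 -1.57] F [-0.5 -0.8 -0.5]
[3.45, 28.41, 6.74] [-4.36, -2.31, 11.36] rows>= 7.2
[-0.58, 31.05, 17.73] [-4.36, -2.31, 11.36] rows>= 2.4
```

Emit:
step_arm(
  series=[
    {"slide":[3.4,28.4,6.7],"turn":[-4.36,-2.31,11.36],"grip":4},
    {"slide":[3.4,28.4,6.7],"turn":[-4.36,-2.31,11.36],"grip":4},
    {"slide":[3.4,28.4,6.7],"turn":[-4.36,-2.31,11.36],"grip":4},
    {"slide":[3.4,28.4,6.7],"turn":[-4.36,-2.31,11.36],"grip":4},
    {"slide":[3.4,28.4,6.7],"turn":[-4.36,-2.31,11.36],"grip":4},
    {"slide":[3.4,28.4,6.7],"turn":[-4.36,-2.31,11.36],"grip":4},
    {"slide":[3.4,28.4,6.7],"turn":[-4.36,-2.31,11.36],"grip":4},
    {"slide":[3.4,28.4,6.7],"turn":[-4.36,-2.31,11.36],"grip":4},
  ],
)

```text
time_s: 16.25
ee_pos: [0.5497, 0.1487, 0.2362]
ee_rot: [1.717, 2.275, 0.485]
contact_force: [-0.5, -0.5, 0.4]
finger_gap: 0.0399
```

Emit:
step_arm(
  series=[
    {"slide":[0,0,0],"turn":[0,0,0],"grip":4},
    {"slide":[0,0,0],"turn":[0,0,0],"grip":4},
  ],
)

```text
time_s: 16.45
ee_pos: [0.5496, 0.1486, 0.2362]
ee_rot: [1.715, 2.277, 0.484]
contact_force: [-0.5, -0.4, -0.3]
finger_gap: 0.0399
```

```bash
python3 - <<'E'
from hs import *
go((grasp(0,.12),RS),(grasp(0),RS))
p,_=grab('side','s7.png')
a=cv2.resize(p[110:290,230:430],None,fx=4,fy=3.3,interpolation=cv2.INTER_CUBIC);cv2.imwrite('pics/c10.png',a)
E
```

```text
at [0.5496 0.1486 0.2362] gap 0.0399 t 16.45 q [ 0.23  0.19  2.03  0.04  0.51 -0.08] F [-0.5 -0.4 -0.3]
[-0.14, 0.06, -0.02] [-0.0, -0.01, -0.0] rows>= 0.0
[-0.15, 0.06, 11.98] [-0.0, -0.01, -0.0] rows>= 2.4
```

View pics/c10.png

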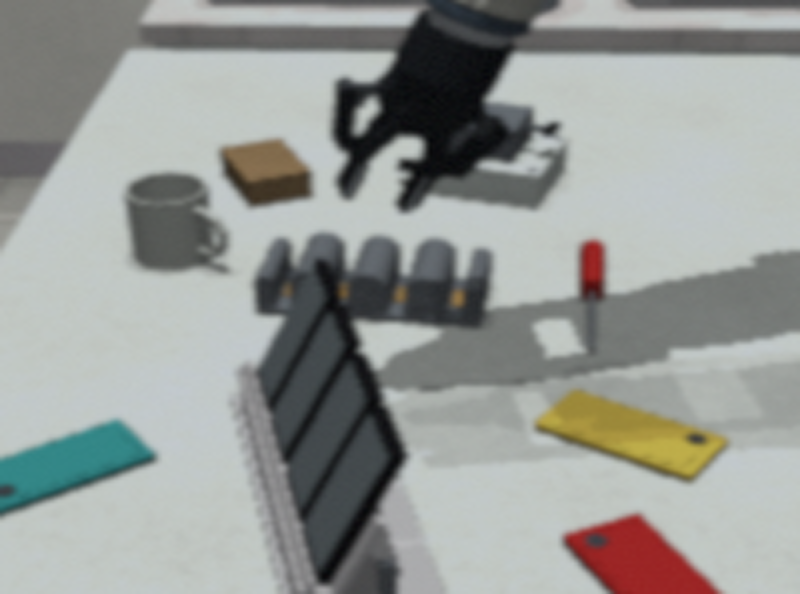

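Emit:
step_arm(
  series=[
    {"slide":[-0.15,0.05,4],"turn":[0,0,0],"grip":4},
    {"slide":[-0.15,0.05,8],"turn":[0,0,0],"grip":4},
    {"slide":[-0.15,0.05,11],"turn":[0,0,0],"grip":4},
    {"slide":[-0.15,0.05,12],"turn":[0,0,0],"grip":4},
    {"slide":[-0.15,0.05,12],"turn":[0,0,0],"grip":4},
    {"slide":[-0.15,0.05,12],"turn":[0,0,0],"grip":3},
    {"slide":[-0.15,0.05,12],"turn":[0,0,0],"grip":2},
    {"slide":[-0.15,0.05,12],"turn":[0,0,0],"grip":1.5},
  ],
)

```text
time_s: 17.3
ee_pos: [0.5982, 0.1607, 0.1287]
ee_rot: [1.715, 2.274, 0.487]
contact_force: [0.6, 0.6, 0.6]
finger_gap: 0.0152
```

Emit:
step_arm(
  series=[
    {"slide":[0,0,0],"turn":[0,0,0],"grip":0.6},
    {"slide":[0,0,0],"turn":[0,0,0],"grip":0.6},
    {"slide":[0,0,0],"turn":[0,0,0],"grip":0.6},
    {"slide":[0,0,0],"turn":[0,0,0],"grip":0.6},
  ],
)

```text
time_s: 17.7
ee_pos: [0.5981, 0.1607, 0.1288]
ee_rot: [1.715, 2.274, 0.487]
contact_force: [-2.5, -0.7, 1.7]
finger_gap: 0.0111
```

```bash
python3 - <<'E'
from hs import *
go((grasp(0),RS),(grasp(0,.03),RS))
p,_=grab('side','s8.png')
a=cv2.resize(p[110:290,230:430],None,fx=4,fy=3.3,interpolation=cv2.INTER_CUBIC);cv2.imwrite('pics/c11.png',a)
E
```

```text
at [0.5981 0.1607 0.1288] gap 0.0111 t 17.7 q [ 0.23  0.44  1.99  0.07  0.29 -0.11] F [-2.5 -0.7  1.7]
[0.04, -0.14, 0.14] [0.03, -0.01, -0.01] rows>= 0.0
[0.04, -0.13, -2.86] [0.03, -0.01, -0.01] rows>= 0.6
```

View pics/c11.png

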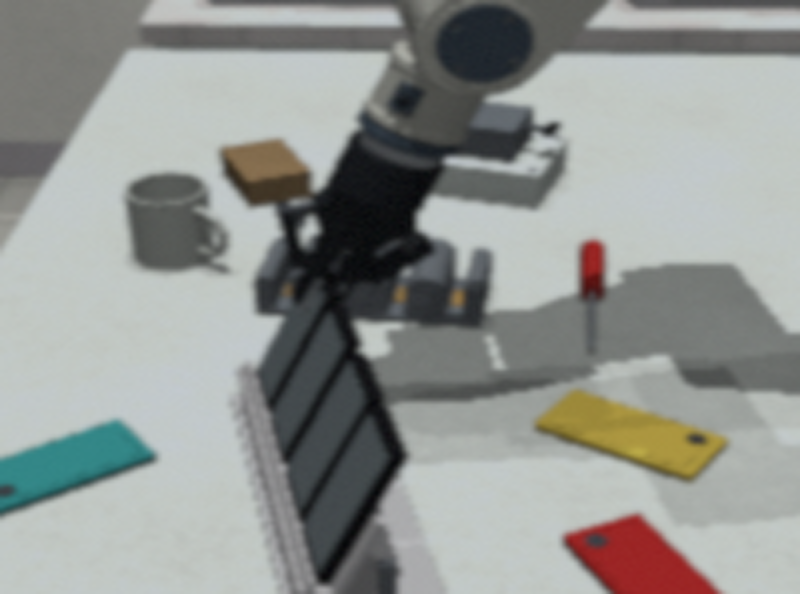

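Emit:
step_arm(
  series=[
    {"slide":[0,0,-1],"turn":[0,0,0],"grip":0.6},
    {"slide":[0,0,-2.5],"turn":[0,0,0],"grip":0.6},
    {"slide":[0,0,-5],"turn":[0,0,0],"grip":0.6},
    {"slide":[0,0,-9],"turn":[0,0,0],"grip":0.6},
    {"slide":[0,0,-13],"turn":[0,0,0],"grip":0.6},
    {"slide":[0,0,-13],"turn":[0,0,0],"grip":0.6},
  ],
)

```text
time_s: 18.35
ee_pos: [0.5478, 0.1461, 0.2528]
ee_rot: [1.711, 2.269, 0.495]
contact_force: [0.9, 0.5, -1.5]
finger_gap: 0.0117
```

```bash
cat > rack.py <<'E'
from h import *
def rack(save=None):
    p,d=grab('top',save);C=cloud('top',d)
    h=cv2.cvtColor(p,cv2.COLOR_BGR2HSV)
    x,y,z=C[...,0],C[...,1],C[...,2]
    near=(x>.4)&(x<.75)&(y>-.18)&(y<.1)
    m=near&(z>.045)&(z<.075)&(h[...,1]<90)
    m=m.astype(np.uint8);n,l,s,ce=cv2.connectedComponentsWithStats(cv2.morphologyEx(m,cv2.MORPH_CLOSE,np.ones((7,7))))
    i=1+np.argmax(s[1:,4]);c=C[(l==i)&(m>0)]
    r=cv2.minAreaRect((c[:,:2]*1000).astype(np.float32));print('rect',np.round(r,1) if 0 else r,len(c))
    o=(near&(z<.02)&(h[...,0]>8)&(h[...,0]<25)&(h[...,1]>110)).astype(np.uint8)
    n,l,s,ce=cv2.connectedComponentsWithStats(o)
    for i in range(1,n):
        if s[i,4]>4: print('orange',np.round(ce[i],1),s[i,4],np.round(np.median(C[l==i],0),4))
    return p
E
python3 - <<'E'
from rack import *
go()
p=rack('t9.png')
p2,_=grab('side','s9.png')
cv2.imwrite('pics/c12.png',cv2.resize(p2[90:290,230:430],None,fx=3,fy=3,interpolation=cv2.INTER_CUBIC))
cv2.imwrite('pics/c13.png',cv2.resize(np.clip(p[100:280,190:430]*1.6,0,255).astype(np.uint8),None,fx=3,fy=3,interpolation=cv2.INTER_CUBIC))
E
```

```text
at [0.5478 0.1461 0.2528] gap 0.0117 t 18.35 q [ 0.23  0.16  2.02  0.04  0.53 -0.08] F [ 0.9  0.5 -1.5]
rect ((568.0416259765625, -48.217071533203125), (84.83671569824219, 207.28536987304688), 85.40628814697266) 1683
orange [377.3 160.8] 18 [ 0.649  -0.054   0.0114]
orange [376.2 179.7] 24 [ 0.5964 -0.0531  0.0108]
orange [374.8 198.9] 25 [ 0.5434 -0.0492  0.0103]
orange [372.5 218. ] 26 [ 0.4913 -0.0424  0.0113]
```

View pics/c12.png

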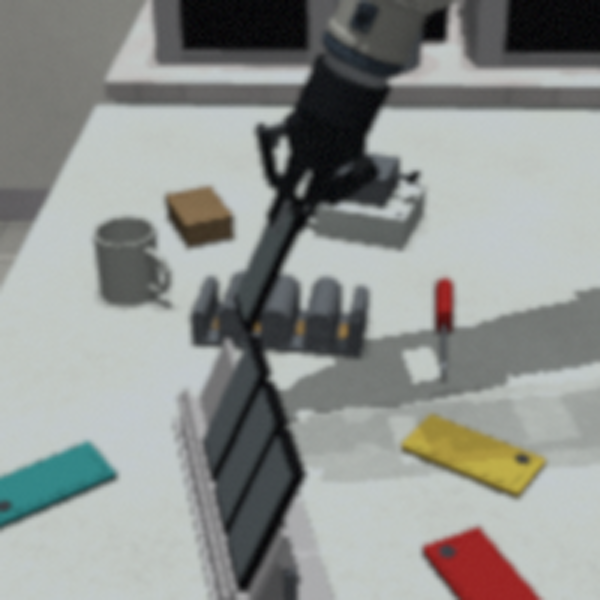

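View pics/c13.png

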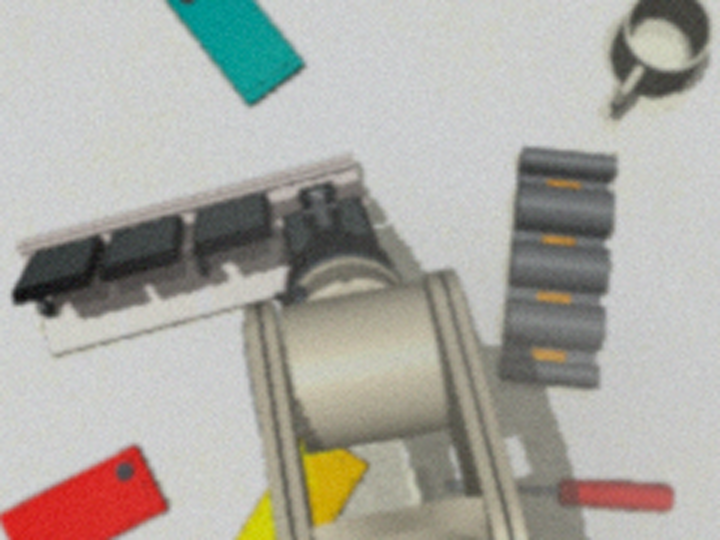

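```bash
cat >> rack.py <<'E'
RC=np.array([.5685,-.0483]);RY=-4.6
def slot(i,z,RC=None,RY=None,dx=0,dy=0):
    if RC is None: RC=globals()['RC'];RY=globals()['RY']
    a=np.radians(RY);o=(-78+52*i)/1000+dx
    return np.array([RC[0]+o*np.cos(a)-dy*np.sin(a),RC[1]+o*np.sin(a)+dy*np.cos(a),z])
E
python3 - <<'E'
from rack import *
M=Rt(RY)
go((slot(3,.27),M),(slot(3,.19),M),(slot(3,.11),M))
E
```

```text
at [0.547  0.146  0.2486] gap 0.0112 t 18.45 q [ 0.23  0.17  2.03  0.04  0.53 -0.08] F [-0.2 -0.7 -1.8]
[-22.01, 4.55, -0.31] [4.8, -0.88, 4.05] rows>= 4.5
[-22.01, 1.26, 6.99] [4.8, -0.88, 4.05] rows>= 1.6
[-22.02, -2.03, 14.28] [4.8, -0.88, 4.05] rows>= 1.6
```

Emit:
step_arm(
  series=[
    {"slide":[-4,0,-3],"turn":[0,0,0],"grip":0.6},
    {"slide":[-22,4.5,-0.3],"turn":[4.8,-0.88,4.05],"grip":0.6},
    {"slide":[-22,4.5,-0.3],"turn":[4.8,-0.88,4.05],"grip":0.6},
    {"slide":[-22,4.5,-0.3],"turn":[4.8,-0.88,4.05],"grip":0.6},
    {"slide":[-22,4.5,-0.3],"turn":[4.8,-0.88,4.05],"grip":0.6},
    {"slide":[-22,4.5,-0.3],"turn":[4.8,-0.88,4.05],"grip":0.6},
    {"slide":[-22,4.5,-0.3],"turn":[4.8,-0.88,4.05],"grip":0.6},
    {"slide":[-22,4.5,-0.3],"turn":[4.8,-0.88,4.05],"grip":0.6},
  ],
)

```text
time_s: 19.25
ee_pos: [0.6447, -0.0539, 0.2679]
ee_rot: [-2.306, -2.13, 0.002]
contact_force: [-0.5, 0.7, -1.2]
finger_gap: 0.0115
```

```bash
python3 - <<'E'
from rack import *
M=Rt(RY)
go((slot(3,.27),M),(slot(3,.175),M),(slot(3,.11),M))
p,d=grab('side','s10.png')
cv2.imwrite('pics/c14.png',cv2.resize(p[50:230,230:430],None,fx=3.5,fy=3.3,interpolation=cv2.INTER_CUBIC))
C=cloud('side',d);x,y,z=C[...,0],C[...,1],C[...,2]
m=(abs(y+.02)<.03)&(x>.6)&(x<.7)&(z>.15)&(z<.22)
print(m.sum())
for z0 in np.arange(.15,.22,.01):
    k=m&(abs(z-z0)<.005);print(round(z0,3),k.sum(),x[k].min() if k.any() else'',x[k].max() if k.any() else'', np.median(y[k]))
E
```

```text
at [ 0.6447 -0.0539  0.2679] gap 0.0115 t 19.25 q [-0.1   0.42  1.54  0.    1.18 -0.02] F [-0.5  0.7 -1.2]
[-0.06, 0.16, -0.21] [-0.03, -0.0, 0.01] rows>= 0.1
[-0.06, 0.18, 9.29] [-0.03, -0.0, 0.01] rows>= 1.9
[-0.06, 0.2, 15.79] [-0.03, -0.0, 0.01] rows>= 1.3
75
0.15 0   nan
0.16 0   nan
0.17 11 0.6369103871635612 0.6495410111248517 -0.02289115837140332
0.18 15 0.6365131139184547 0.6486563295048194 -0.02431755851345163
0.19 11 0.6367149913783071 0.6481207714393278 -0.021925478352176953
0.2 15 0.6366033332556775 0.6482590407313555 -0.02354641030267346
0.21 15 0.6362629264499227 0.6515175194849504 -0.025216649407292957
0.22 8 0.6375359427621429 0.6503500341103339 -0.02265699471401128
  return _methods._mean(a, axis=axis, dtype=dtype,
  ret = ret.dtype.type(ret / rcount)
```

View pics/c14.png

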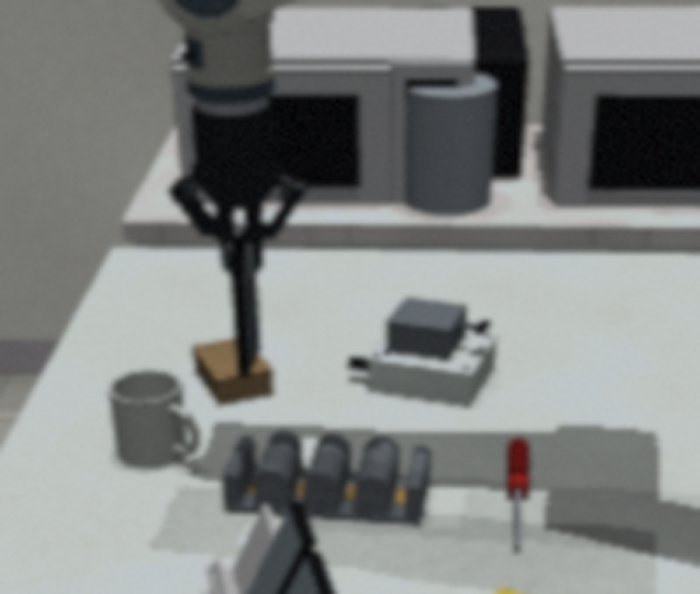

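Emit:
step_arm(
  series=[
    {"slide":[0,0.2,4],"turn":[0,0,0],"grip":0.6},
    {"slide":[0,0.2,8],"turn":[0,0,0],"grip":0.6},
    {"slide":[0,0.2,9.5],"turn":[0,0,0],"grip":0.6},
    {"slide":[0,0.2,10.5],"turn":[0,0,0],"grip":0.6},
    {"slide":[0,0.2,11.2],"turn":[0,0,0],"grip":0.6},
    {"slide":[0,0.2,11.9],"turn":[0,0,0],"grip":0.6},
    {"slide":[0,0.2,12.5],"turn":[0,0,0],"grip":0.6},
  ],
)

```text
time_s: 20.0
ee_pos: [0.6474, -0.0538, 0.1445]
ee_rot: [2.307, 2.132, 0.001]
contact_force: [0.4, -0.6, -1.4]
finger_gap: 0.0114
```

```bash
python3 - <<'E'
from rack import *
M=Rt(RY)
go((slot(3,.11),M));print(st()['ft_torque'])
E
```

```text
at [ 0.6474 -0.0538  0.1445] gap 0.0114 t 20.0 q [-0.1   0.56  1.63  0.    0.95 -0.02] F [ 0.4 -0.6 -1.4]
[-0.09, -0.11, 3.45] [0.01, -0.0, 0.02] rows>= 0.7
[0.0269 0.024  0.0131]
```

Emit:
step_arm(
  series=[
    {"slide":[0,-0.1,0.6],"turn":[0,0,0],"grip":0.6},
    {"slide":[0,-0.1,1.2],"turn":[0,0,0],"grip":0.6},
    {"slide":[0,-0.1,1.8],"turn":[0,0,0],"grip":0.6},
    {"slide":[0,-0.1,2.4],"turn":[0,0,0],"grip":0.6},
    {"slide":[0,-0.1,2.9],"turn":[0,0,0],"grip":0.6},
    {"slide":[0,-0.1,3.3],"turn":[0,0,0],"grip":0.6},
  ],
)

```text
time_s: 20.6
ee_pos: [0.647, -0.0537, 0.1125]
ee_rot: [2.306, 2.132, 0.002]
contact_force: [-7.7, 1.1, 30.4]
finger_gap: 0.0114
```

Emit:
step_arm(
  series=[
    {"slide":[0,0.1,-0.1],"turn":[0,0,0],"grip":1.8},
    {"slide":[0,0.1,-0.1],"turn":[0,0,0],"grip":2.5},
    {"slide":[0,0.1,-0.1],"turn":[0,0,0],"grip":3},
    {"slide":[0,0.1,-3],"turn":[0,0,0],"grip":3},
    {"slide":[0,0.1,-7],"turn":[0,0,0],"grip":3},
    {"slide":[0,0.1,-12],"turn":[0,0,0],"grip":3},
    {"slide":[0,0.1,-15],"turn":[0,0,0],"grip":3},
    {"slide":[5,-4,-15],"turn":[0,0,0],"grip":3},
  ],
)

```text
time_s: 21.4
ee_pos: [0.6245, -0.0157, 0.2682]
ee_rot: [2.303, 2.12, 0.015]
contact_force: [-0.0, 0.3, -0.2]
finger_gap: 0.0299
```

```bash
cat >> rack.py <<'E'
def seated(tag):
    p,d=grab('side','s_%s.png'%tag);pt,dt=grab('top','t_%s.png'%tag)
    cv2.imwrite('pics/v_%s.png'%tag,np.hstack([cv2.resize(p[100:220,260:380],(400,400),interpolation=cv2.INTER_CUBIC),np.clip(cv2.resize(pt[130:250,320:440],(400,400),interpolation=cv2.INTER_CUBIC)*1.6,0,255).astype(np.uint8)]))
    for n,dd in (('side',d),('top',dt)):
        C=cloud(n,dd).reshape(-1,3);c=C[(C[:,2]>.08)&(C[:,2]<.19)&(C[:,0]>.42)&(C[:,0]<.72)&(C[:,1]>-.13)&(C[:,1]<.05)]
        a=np.radians(RY);l=np.stack([(c[:,0]-RC[0])*np.cos(a)+(c[:,1]-RC[1])*np.sin(a),-(c[:,0]-RC[0])*np.sin(a)+(c[:,1]-RC[1])*np.cos(a),c[:,2]],1)
        for i in range(4):
            q=l[abs(l[:,0]-(-.078+.052*i))<.025]
            if len(q)>8: print(n,'slot',i,len(q),'x',np.round(np.percentile(q[:,0],[3,50,97]),4),'y',np.round(np.percentile(q[:,1],[3,97]),4),'ztop',np.round(np.percentile(q[:,2],[50,90,97]),4))
E
python3 - <<'E'
from rack import *
go();seated('a')
E
```

```text
at [ 0.6245 -0.0157  0.2682] gap 0.0299 t 21.4 q [-0.04  0.38  1.61 -0.    1.14  0.04] F [-0.   0.3 -0.2]
side slot 3 152 x [0.0686 0.071  0.0806] y [-0.0275  0.0352] ztop [0.1231 0.1487 0.1496]
top slot 3 70 x [0.0719 0.0755 0.083 ] y [-0.0315  0.0022] ztop [0.1496 0.1526 0.1545]
```

View pics/v_a.png

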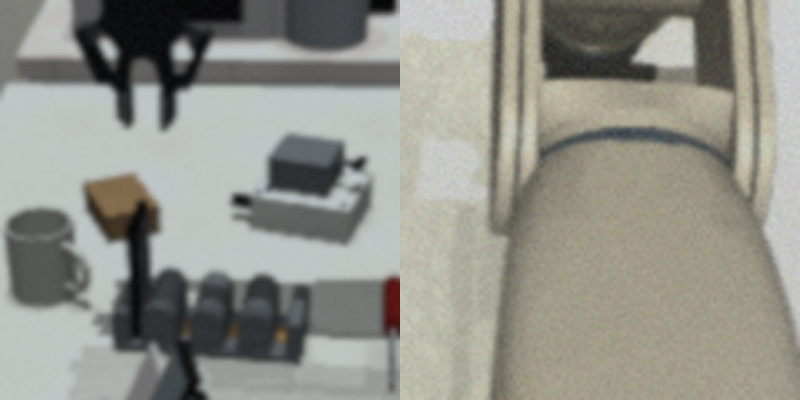

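```bash
python3 - <<'E'
from hs import *
go((grasp(1,.12),RS),(grasp(1),RS))
E
```

```text
at [ 0.6169 -0.01    0.2634] gap 0.0297 t 21.5 q [-0.04  0.38  1.62  0.    1.14  0.04] F [-0.8  0.2 -0.4]
[22.3, -10.5, 2.69] [-4.73, 0.84, -4.02] rows>= 5.0
[23.98, -5.94, 13.66] [-4.73, 0.84, -4.02] rows>= 2.4
```

Emit:
step_arm(
  series=[
    {"slide":[22.3,-10.5,2.7],"turn":[-4.73,0.84,-4.02],"grip":4},
    {"slide":[22.3,-10.5,2.7],"turn":[-4.73,0.84,-4.02],"grip":4},
    {"slide":[22.3,-10.5,2.7],"turn":[-4.73,0.84,-4.02],"grip":4},
    {"slide":[22.3,-10.5,2.7],"turn":[-4.73,0.84,-4.02],"grip":4},
    {"slide":[22.3,-10.5,2.7],"turn":[-4.73,0.84,-4.02],"grip":4},
    {"slide":[22.3,-10.5,2.7],"turn":[-4.73,0.84,-4.02],"grip":4},
    {"slide":[22.3,-10.5,2.7],"turn":[-4.73,0.84,-4.02],"grip":4},
    {"slide":[22.3,-10.5,2.7],"turn":[-4.73,0.84,-4.02],"grip":4},
  ],
)

```text
time_s: 22.3
ee_pos: [0.5298, 0.22, 0.2366]
ee_rot: [1.716, 2.276, 0.483]
contact_force: [-0.9, -0.2, 0.7]
finger_gap: 0.0398
```

```bash
python3 - <<'E'
from hs import *
go((grasp(1,.12),RS),(grasp(1),RS))
E
```

```text
at [0.5298 0.22   0.2366] gap 0.0398 t 22.3 q [ 0.4   0.2   2.02 -0.1   0.51  0.2 ] F [-0.9 -0.2  0.7]
[0.06, -0.02, -0.02] [-0.0, 0.01, -0.0] rows>= 0.0
[0.06, -0.02, 11.98] [-0.0, 0.01, -0.0] rows>= 2.4
```

Emit:
step_arm(
  series=[
    {"slide":[0.05,0,5],"turn":[0,0,0],"grip":4},
    {"slide":[0.05,0,9],"turn":[0,0,0],"grip":4},
    {"slide":[0.05,0,12],"turn":[0,0,0],"grip":3.5},
    {"slide":[0.05,0,12.1],"turn":[0,0,0],"grip":3},
    {"slide":[0.05,-0.1,12.1],"turn":[0,0,0],"grip":2},
    {"slide":[0.05,-0.1,12.1],"turn":[0,0,0],"grip":0.6},
    {"slide":[0.05,-0.1,12.1],"turn":[0,0,0],"grip":0.6},
    {"slide":[0.05,-0.1,12.1],"turn":[0,0,0],"grip":0.6},
  ],
)

```text
time_s: 23.1
ee_pos: [0.5766, 0.2338, 0.1273]
ee_rot: [1.715, 2.274, 0.486]
contact_force: [1.7, -1.3, -0.1]
finger_gap: 0.0112
```

```bash
python3 - <<'E'
from hs import *
go((grasp(1),RS));p=np.array(st()['ee_pos']);print('s',p@up,'nr',p@nr,'y',p@sy)
E
```

```text
at [0.5766 0.2338 0.1273] gap 0.0112 t 23.1 q [ 0.39  0.45  1.99 -0.15  0.29  0.25] F [ 1.7 -1.3 -0.1]
[0.02, -0.03, 0.01] [0.02, 0.0, -0.01] rows>= 0.0
s -0.13538847483818822 nr 0.6170193661713523 y 0.06575905740017954
```

Emit:
step_arm(
  series=[
    {"slide":[0,0,-1],"turn":[0,0,0],"grip":0.6},
    {"slide":[0,0,-2.5],"turn":[0,0,0],"grip":0.6},
    {"slide":[0,0,-5],"turn":[0,0,0],"grip":0.6},
    {"slide":[0,0,-9],"turn":[0,0,0],"grip":0.6},
    {"slide":[0,0,-13.5],"turn":[0,0,0],"grip":0.6},
    {"slide":[0,0,-15.5],"turn":[0,0,0],"grip":0.6},
  ],
)

```text
time_s: 23.7
ee_pos: [0.5147, 0.2164, 0.2727]
ee_rot: [1.713, 2.273, 0.49]
contact_force: [1.3, 0.2, -1.2]
finger_gap: 0.0114
```

```bash
python3 - <<'E'
from rack import *
M=Rt(RY)
p=rack('t10.png')
go((slot(2,.27),M))
E
```

```text
rect ((567.4846801757812, -48.136688232421875), (84.83032989501953, 204.70510864257812), 85.34805297851562) 1603
orange [376.2 179.7] 24 [ 0.5963 -0.053   0.0108]
orange [374.8 198.8] 24 [ 0.5437 -0.0492  0.011 ]
orange [372.3 218.1] 26 [ 0.4914 -0.0414  0.0107]
at [0.5151 0.2166 0.2747] gap 0.0115 t 23.75 q [ 0.4   0.12  2.01 -0.09  0.59  0.19] F [-0.4 -0.   0.8]
[-27.85, 0.06, 0.51] [4.84, -0.89, 4.05] rows>= 5.6
```

Emit:
step_arm(
  series=[
    {"slide":[-27.8,0,0.5],"turn":[4.84,-0.89,4.05],"grip":0.6},
    {"slide":[-27.8,0,0.5],"turn":[4.84,-0.89,4.05],"grip":0.6},
    {"slide":[-27.8,0,0.5],"turn":[4.84,-0.89,4.05],"grip":0.6},
    {"slide":[-27.8,0,0.5],"turn":[4.84,-0.89,4.05],"grip":0.6},
    {"slide":[-27.8,0,0.5],"turn":[4.84,-0.89,4.05],"grip":0.6},
    {"slide":[-27.8,0,0.5],"turn":[4.84,-0.89,4.05],"grip":0.6},
    {"slide":[-27.8,0,0.5],"turn":[4.84,-0.89,4.05],"grip":0.6},
    {"slide":[-27.8,0,0.5],"turn":[4.84,-0.89,4.05],"grip":0.6},
  ],
)

```text
time_s: 24.55
ee_pos: [0.593, -0.0502, 0.2691]
ee_rot: [-2.309, -2.128, 0.001]
contact_force: [0.4, 0.5, -1.7]
finger_gap: 0.0111
```

```bash
python3 - <<'E'
from rack import *
M=Rt(RY)
go((slot(2,.27),M),(slot(2,.155),M))
p=rack('t11.png')
E
```

```text
at [ 0.593  -0.0502  0.2691] gap 0.0111 t 24.55 q [-0.1   0.34  1.66  0.    1.14 -0.02] F [ 0.4  0.5 -1.7]
[-0.01, 0.14, -0.09] [-0.01, -0.01, -0.01] rows>= 0.0
[-0.02, 0.15, 11.41] [-0.01, -0.01, -0.01] rows>= 2.3
rect ((569.749755859375, -23.53963851928711), (37.162193298339844, 206.52957153320312), 86.0318603515625) 426
orange [369.6 217.7] 9 [ 0.4922 -0.0355  0.0107]
```

Emit:
step_arm(
  series=[
    {"slide":[0,0.15,4.5],"turn":[0,0,0],"grip":0.6},
    {"slide":[0,0.15,9],"turn":[0,0,0],"grip":0.6},
    {"slide":[0,0.15,11],"turn":[0,0,0],"grip":0.6},
    {"slide":[0,0.15,12],"turn":[0,0,0],"grip":0.6},
    {"slide":[0,0.15,12.7],"turn":[0,0,0],"grip":0.6},
    {"slide":[0,0.15,13.4],"turn":[0,0,0],"grip":0.6},
    {"slide":[0,0.15,14],"turn":[0,0,0],"grip":0.6},
  ],
)

```text
time_s: 25.3
ee_pos: [0.595, -0.0492, 0.13]
ee_rot: [2.308, 2.131, 0.001]
contact_force: [-0.1, 0.2, -1.7]
finger_gap: 0.0113
```

Emit:
step_arm(
  series=[
    {"slide":[0,0,0.6],"turn":[0,0,0],"grip":0.6},
    {"slide":[0,0,1.2],"turn":[0,0,0],"grip":0.6},
    {"slide":[0,0,1.6],"turn":[0,0,0],"grip":0.6},
    {"slide":[0,0,1.9],"turn":[0,0,0],"grip":0.6},
  ],
)

```text
time_s: 25.7
ee_pos: [0.5951, -0.0492, 0.1108]
ee_rot: [2.308, 2.131, 0.002]
contact_force: [-1.4, -0.3, -2.0]
finger_gap: 0.0116
```

Emit:
step_arm(
  series=[
    {"slide":[0,0,0.2],"turn":[0,0,0],"grip":0.6},
    {"slide":[0,0,0.3],"turn":[0,0,0],"grip":0.6},
    {"slide":[0,0,0.3],"turn":[0,0,0],"grip":0.6},
  ],
)

```text
time_s: 26.0
ee_pos: [0.596, -0.0492, 0.1105]
ee_rot: [2.307, 2.13, 0.004]
contact_force: [-6.6, 2.1, 20.5]
finger_gap: 0.0111
```

Floor reached (20 N at z 0.1105). Release and go on.

Emit:
step_arm(
  series=[
    {"slide":[0,0,-0.1],"turn":[0,0,0],"grip":1.8},
    {"slide":[0,0,-0.1],"turn":[0,0,0],"grip":2.5},
    {"slide":[0,0,-0.1],"turn":[0,0,0],"grip":3},
    {"slide":[0,0,-3],"turn":[0,0,0],"grip":3},
    {"slide":[0,0,-7],"turn":[0,0,0],"grip":3},
    {"slide":[0,0,-12],"turn":[0,0,0],"grip":3},
    {"slide":[0,0,-15.5],"turn":[0,0,0],"grip":3},
    {"slide":[5,-3,-15.5],"turn":[0,0,0],"grip":3},
  ],
)

```text
time_s: 26.8
ee_pos: [0.5787, -0.0074, 0.2712]
ee_rot: [2.305, 2.118, 0.017]
contact_force: [0.8, 2.1, -0.0]
finger_gap: 0.0299
```

```bash
python3 - <<'E'
from rack import *
from hs import *
seated('b')
go((grasp(2,.12),RS))
E
```

```text
side slot 2 142 x [0.018  0.0208 0.0307] y [-0.0225  0.0385] ztop [0.1251 0.1492 0.1504]
side slot 3 153 x [0.0682 0.0709 0.0806] y [-0.0264  0.0355] ztop [0.123  0.1486 0.1501]
top slot 2 134 x [0.0203 0.0215 0.0317] y [-0.0291  0.0072] ztop [0.1325 0.1511 0.1534]
at [ 0.5718 -0.0016  0.2664] gap 0.0302 t 26.9 q [-0.02  0.3   1.72  0.    1.11  0.05] F [-1.4 -0.8 -1.3]
[29.02, -8.67, 3.0] [-4.71, 0.84, -4.04] rows>= 6.1
```

Slots 2 and 3 both read tops at z≈0.150, seated. Next handset 2.

Emit:
step_arm(
  series=[
    {"slide":[29,-8.7,3],"turn":[-4.71,0.84,-4.04],"grip":4},
    {"slide":[29,-8.7,3],"turn":[-4.71,0.84,-4.04],"grip":4},
    {"slide":[29,-8.7,3],"turn":[-4.71,0.84,-4.04],"grip":4},
    {"slide":[29,-8.7,3],"turn":[-4.71,0.84,-4.04],"grip":4},
    {"slide":[29,-8.7,3],"turn":[-4.71,0.84,-4.04],"grip":4},
    {"slide":[29,-8.7,3],"turn":[-4.71,0.84,-4.04],"grip":4},
    {"slide":[29,-8.7,3],"turn":[-4.71,0.84,-4.04],"grip":4},
    {"slide":[29,-8.7,3],"turn":[-4.71,0.84,-4.04],"grip":4},
  ],
)

```text
time_s: 27.7
ee_pos: [0.507, 0.2957, 0.2358]
ee_rot: [1.711, 2.28, 0.482]
contact_force: [-0.9, -0.4, -0.5]
finger_gap: 0.04
```

```bash
python3 - <<'E'
from hs import *
go((grasp(2,.12),RS),(grasp(2),RS))
E
```

```text
at [0.507  0.2957 0.2358] gap 0.04 t 27.7 q [ 0.57  0.22  1.98 -0.22  0.54  0.45] F [-0.9 -0.4 -0.5]
[-0.15, 0.11, -0.05] [-0.01, -0.01, 0.04] rows>= 0.0
[-0.16, 0.12, 11.95] [-0.01, -0.01, 0.04] rows>= 2.4
```

Emit:
step_arm(
  series=[
    {"slide":[-0.15,0.1,5],"turn":[0,0,0],"grip":4},
    {"slide":[-0.15,0.1,9],"turn":[0,0,0],"grip":4},
    {"slide":[-0.15,0.1,12],"turn":[0,0,0],"grip":3.5},
    {"slide":[-0.15,0.1,12.1],"turn":[0,0,0],"grip":3},
    {"slide":[-0.15,0,12.1],"turn":[0,0,0],"grip":2},
    {"slide":[-0.15,0,12.1],"turn":[0,0,0],"grip":0.6},
    {"slide":[-0.15,0,12.1],"turn":[0,0,0],"grip":0.6},
    {"slide":[-0.15,0,12.1],"turn":[0,0,0],"grip":0.6},
  ],
)

```text
time_s: 28.5
ee_pos: [0.5552, 0.308, 0.127]
ee_rot: [1.711, 2.279, 0.486]
contact_force: [1.2, -0.7, 0.4]
finger_gap: 0.0112
```

```bash
python3 - <<'E'
from hs import *
go((grasp(2),RS));p=np.array(st()['ee_pos']);print('s',p@up,'nr',p@nr,'y',p@sy)
E
```

```text
at [0.5552 0.308  0.127 ] gap 0.0112 t 28.5 q [ 0.54  0.46  1.95 -0.32  0.33  0.53] F [ 1.2 -0.7  0.4]
[-0.0, -0.0, -0.01] [0.01, -0.01, 0.04] rows>= 0.0
s -0.1355954466611322 nr 0.6167423244536414 y 0.1430010032498014
```

Emit:
step_arm(
  series=[
    {"slide":[0,0,-1],"turn":[0,0,0],"grip":0.6},
    {"slide":[0,0,-2.5],"turn":[0,0,0],"grip":0.6},
    {"slide":[0,0,-5],"turn":[0,0,0],"grip":0.6},
    {"slide":[0,0,-9],"turn":[0,0,0],"grip":0.6},
    {"slide":[0,0,-13.5],"turn":[0,0,0],"grip":0.6},
    {"slide":[0,0,-15.5],"turn":[0,0,0],"grip":0.6},
  ],
)

```text
time_s: 29.1
ee_pos: [0.4934, 0.2905, 0.2725]
ee_rot: [1.709, 2.278, 0.491]
contact_force: [0.6, -0.2, -0.8]
finger_gap: 0.0113
```

```bash
python3 - <<'E'
from rack import *
M=Rt(RY)
p=rack('t12.png')
go((slot(1,.27),M))
E
```

```text
rect ((567.7611694335938, -48.05030059814453), (84.65740966796875, 205.96006774902344), 85.18997955322266) 1448
orange [374.8 198.7] 22 [ 0.5434 -0.049   0.0104]
orange [372.5 218.1] 22 [ 0.4911 -0.0426  0.0118]
at [0.4937 0.2909 0.2745] gap 0.0112 t 29.15 q [ 0.57  0.15  1.98 -0.2   0.62  0.43] F [-0.5  0.7  0.5]
[-33.73, -4.48, -1.61] [4.83, -0.91, 4.1] rows>= 6.8
```

Emit:
step_arm(
  series=[
    {"slide":[-33.7,-4.5,-1.6],"turn":[4.83,-0.91,4.1],"grip":0.6},
    {"slide":[-33.7,-4.5,-1.6],"turn":[4.83,-0.91,4.1],"grip":0.6},
    {"slide":[-33.7,-4.5,-1.6],"turn":[4.83,-0.91,4.1],"grip":0.6},
    {"slide":[-33.7,-4.5,-1.6],"turn":[4.83,-0.91,4.1],"grip":0.6},
    {"slide":[-33.7,-4.5,-1.6],"turn":[4.83,-0.91,4.1],"grip":0.6},
    {"slide":[-33.7,-4.5,-1.6],"turn":[4.83,-0.91,4.1],"grip":0.6},
    {"slide":[-33.7,-4.5,-1.6],"turn":[4.83,-0.91,4.1],"grip":0.6},
    {"slide":[-33.7,-4.5,-1.6],"turn":[4.83,-0.91,4.1],"grip":0.6},
  ],
)

```text
time_s: 29.95
ee_pos: [0.5423, -0.0501, 0.2695]
ee_rot: [2.313, 2.126, -0.001]
contact_force: [0.3, 0.1, -1.2]
finger_gap: 0.0113
```

```bash
python3 - <<'E'
from rack import *
M=Rt(RY)
p=rack('t13.png')
go((slot(1,.27),M),(slot(1,.13),M))
E
```

```text
rect ((570.1785278320312, -17.47943878173828), (23.034543991088867, 205.77183532714844), 85.43472290039062) 421
at [ 0.5419 -0.048   0.2694] gap 0.0112 t 30.0 q [-0.11  0.26  1.77  0.    1.11 -0.03] F [ 0.8  0.5 -1.2]
[0.19, 0.05, -0.06] [-0.01, -0.0, -0.04] rows>= 0.0
[0.18, 0.07, 13.94] [-0.01, -0.0, -0.04] rows>= 2.8
```

Emit:
step_arm(
  series=[
    {"slide":[0.2,0.15,4.5],"turn":[0,0,0],"grip":0.6},
    {"slide":[0.2,0.15,9],"turn":[0,0,0],"grip":0.6},
    {"slide":[0.2,0.15,11],"turn":[0,0,0],"grip":0.6},
    {"slide":[0.2,0.15,12],"turn":[0,0,0],"grip":0.6},
    {"slide":[0.2,0.15,12.7],"turn":[0,0,0],"grip":0.6},
    {"slide":[0.2,0.15,13.4],"turn":[0,0,0],"grip":0.6},
    {"slide":[0.2,0.15,14],"turn":[0,0,0],"grip":0.6},
  ],
)

```text
time_s: 30.7
ee_pos: [0.5434, -0.0458, 0.1298]
ee_rot: [-2.311, -2.127, 0.001]
contact_force: [-2.2, 0.8, 0.3]
finger_gap: 0.0116
```

Emit:
step_arm(
  series=[
    {"slide":[0,0,0.6],"turn":[0,0,0],"grip":0.6},
    {"slide":[0,0,1.2],"turn":[0,0,0],"grip":0.6},
    {"slide":[0,0,1.7],"turn":[0,0,0],"grip":0.6},
    {"slide":[0,0,2.1],"turn":[0,0,0],"grip":0.6},
  ],
)

```text
time_s: 31.1
ee_pos: [0.5445, -0.0459, 0.1101]
ee_rot: [2.312, 2.127, 0.002]
contact_force: [-17.4, 3.6, 55.3]
finger_gap: 0.0113
```

Emit:
step_arm(
  series=[
    {"slide":[0,0,-0.1],"turn":[0,0,0],"grip":1.8},
    {"slide":[0,0,-0.1],"turn":[0,0,0],"grip":2.5},
    {"slide":[0,0,-0.1],"turn":[0,0,0],"grip":3},
    {"slide":[0,0,-3],"turn":[0,0,0],"grip":3},
    {"slide":[0,0,-7],"turn":[0,0,0],"grip":3},
    {"slide":[0,0,-12],"turn":[0,0,0],"grip":3},
    {"slide":[0,0,-15.5],"turn":[0,0,0],"grip":3},
    {"slide":[5,-3,-15.5],"turn":[0,0,0],"grip":3},
  ],
)

```text
time_s: 31.9
ee_pos: [0.5279, -0.0037, 0.2709]
ee_rot: [2.309, 2.114, 0.015]
contact_force: [1.3, 0.5, -0.3]
finger_gap: 0.0298
```

```bash
python3 - <<'E'
from rack import *
from hs import *
seated('c')
go((grasp(3,.12),RS))
E
```

```text
side slot 1 134 x [-0.0337 -0.0289 -0.0209] y [-0.0176  0.0384] ztop [0.1258 0.1489 0.1506]
side slot 2 142 x [0.0182 0.021  0.0306] y [-0.0226  0.038 ] ztop [0.1251 0.1488 0.1505]
side slot 3 149 x [0.0683 0.071  0.0803] y [-0.0267  0.0363] ztop [0.1242 0.1482 0.15  ]
top slot 1 59 x [-0.0317 -0.0305 -0.0228] y [-0.0303 -0.0112] ztop [0.1327 0.1513 0.1537]
at [0.5209 0.0016 0.2662] gap 0.0302 t 32.0 q [-0.02  0.23  1.83  0.    1.09  0.06] F [-1.4  0.1 -0.8]
[36.19, -6.34, 2.99] [-4.72, 0.85, -4.08] rows>= 7.4
```

View pics/v_c.png

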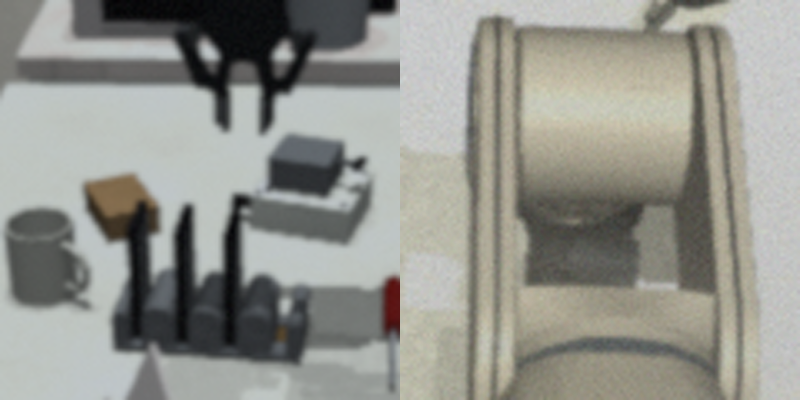

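Three handsets stand upright and seated (tops 0.150). Last one.

Emit:
step_arm(
  series=[
    {"slide":[36.2,-6.3,3],"turn":[-4.72,0.85,-4.08],"grip":4},
    {"slide":[36.2,-6.3,3],"turn":[-4.72,0.85,-4.08],"grip":4},
    {"slide":[36.2,-6.3,3],"turn":[-4.72,0.85,-4.08],"grip":4},
    {"slide":[36.2,-6.3,3],"turn":[-4.72,0.85,-4.08],"grip":4},
    {"slide":[36.2,-6.3,3],"turn":[-4.72,0.85,-4.08],"grip":4},
    {"slide":[36.2,-6.3,3],"turn":[-4.72,0.85,-4.08],"grip":4},
    {"slide":[36.2,-6.3,3],"turn":[-4.72,0.85,-4.08],"grip":4},
    {"slide":[36.2,-6.3,3],"turn":[-4.72,0.85,-4.08],"grip":4},
  ],
)

```text
time_s: 32.8
ee_pos: [0.4873, 0.3715, 0.2361]
ee_rot: [1.711, 2.279, 0.486]
contact_force: [0.8, -0.1, 0.2]
finger_gap: 0.0399
```

Emit:
step_arm(
  series=[
    {"slide":[0,0,0],"turn":[0,0,0],"grip":4},
    {"slide":[0,0,0],"turn":[0,0,0],"grip":4},
  ],
)

```text
time_s: 33.0
ee_pos: [0.4869, 0.3715, 0.2352]
ee_rot: [1.709, 2.281, 0.484]
contact_force: [0.4, -0.3, -1.3]
finger_gap: 0.0402
```

```bash
python3 - <<'E'
from hs import *
go((grasp(3,.12),RS),(grasp(3),RS))
E
```

```text
at [0.4869 0.3715 0.2352] gap 0.0402 t 33.0 q [ 0.72  0.27  1.92 -0.31  0.59  0.66] F [ 0.4 -0.3 -1.3]
[-0.39, -0.01, -0.16] [-0.0, -0.02, 0.06] rows>= 0.1
[-0.41, -0.01, 11.84] [-0.0, -0.02, 0.06] rows>= 2.4
```

Emit:
step_arm(
  series=[
    {"slide":[-0.4,0,5],"turn":[0,0,0],"grip":4},
    {"slide":[-0.4,0,9],"turn":[0,0,0],"grip":4},
    {"slide":[-0.4,0,11.9],"turn":[0,0,0],"grip":3.5},
    {"slide":[-0.4,0,12],"turn":[0,0,0],"grip":3},
    {"slide":[-0.4,-0.1,12],"turn":[0,0,0],"grip":2},
    {"slide":[-0.4,-0.1,12],"turn":[0,0,0],"grip":0.6},
    {"slide":[-0.4,-0.1,12],"turn":[0,0,0],"grip":0.6},
    {"slide":[-0.4,-0.1,12],"turn":[0,0,0],"grip":0.6},
  ],
)

```text
time_s: 33.8
ee_pos: [0.5344, 0.3813, 0.1268]
ee_rot: [1.709, 2.28, 0.487]
contact_force: [2.7, -0.7, -0.7]
finger_gap: 0.0115
```

```bash
python3 - <<'E'
from hs import *
go((grasp(3),RS));p=np.array(st()['ee_pos']);print('s',p@up,'nr',p@nr,'y',p@sy)
E
```

```text
at [0.5344 0.3813 0.1268] gap 0.0115 t 33.8 q [ 0.67  0.49  1.9  -0.42  0.39  0.75] F [ 2.7 -0.7 -0.7]
[-0.02, -0.02, -0.03] [0.02, -0.03, 0.05] rows>= 0.0
s -0.13581802929942996 nr 0.6168837092031707 y 0.21922491576997796
```

Emit:
step_arm(
  series=[
    {"slide":[0,0,-1],"turn":[0,0,0],"grip":0.6},
    {"slide":[0,0,-2.5],"turn":[0,0,0],"grip":0.6},
    {"slide":[0,0,-5],"turn":[0,0,0],"grip":0.6},
    {"slide":[0,0,-9],"turn":[0,0,0],"grip":0.6},
    {"slide":[0,0,-13.5],"turn":[0,0,0],"grip":0.6},
    {"slide":[0,0,-15.5],"turn":[0,0,0],"grip":0.6},
  ],
)

```text
time_s: 34.4
ee_pos: [0.4724, 0.3638, 0.2727]
ee_rot: [1.708, 2.279, 0.493]
contact_force: [0.7, -0.3, -2.3]
finger_gap: 0.0112
```

```bash
python3 - <<'E'
from rack import *
M=Rt(RY)
p=rack('t14.png')
seated('d')
go((slot(0,.27),M))
E
```

```text
rect ((567.7163696289062, -48.266719818115234), (85.2221450805664, 205.70436096191406), 85.29006958007812) 1324
orange [372.6 218. ] 20 [ 0.4915 -0.0426  0.0106]
side slot 1 134 x [-0.0338 -0.0287 -0.0206] y [-0.0201  0.0374] ztop [0.1248 0.1491 0.15  ]
side slot 2 142 x [0.0181 0.021  0.0304] y [-0.0207  0.0381] ztop [0.1243 0.1491 0.1502]
side slot 3 152 x [0.0682 0.0706 0.0808] y [-0.0274  0.036 ] ztop [0.1231 0.1481 0.1501]
top slot 1 248 x [-0.0317 -0.0298 -0.0197] y [-0.0282  0.0335] ztop [0.1458 0.1519 0.1532]
top slot 2 272 x [0.0201 0.0221 0.032 ] y [-0.0282  0.0343] ztop [0.1431 0.152  0.1531]
top slot 3 299 x [0.0703 0.0724 0.0828] y [-0.0305  0.032 ] ztop [0.1396 0.1516 0.1538]
at [0.4731 0.3638 0.2703] gap 0.0112 t 34.55 q [ 0.72  0.2   1.92 -0.29  0.65  0.64] F [-0.2 -0.8 -2.8]
[-39.44, -8.85, -4.03] [4.79, -0.91, 4.12] rows>= 8.1
```

Emit:
step_arm(
  series=[
    {"slide":[-39.4,-8.8,-4],"turn":[4.79,-0.91,4.12],"grip":0.6},
    {"slide":[-39.4,-8.8,-4],"turn":[4.79,-0.91,4.12],"grip":0.6},
    {"slide":[-39.4,-8.8,-4],"turn":[4.79,-0.91,4.12],"grip":0.6},
    {"slide":[-39.4,-8.8,-4],"turn":[4.79,-0.91,4.12],"grip":0.6},
    {"slide":[-39.4,-8.8,-4],"turn":[4.79,-0.91,4.12],"grip":0.6},
    {"slide":[-39.4,-8.8,-4],"turn":[4.79,-0.91,4.12],"grip":0.6},
    {"slide":[-39.4,-8.8,-4],"turn":[4.79,-0.91,4.12],"grip":0.6},
    {"slide":[-39.4,-8.8,-4],"turn":[4.79,-0.91,4.12],"grip":0.6},
  ],
)

```text
time_s: 35.35
ee_pos: [0.49, -0.0382, 0.2682]
ee_rot: [-2.308, -2.129, 0.003]
contact_force: [0.6, 1.1, -1.8]
finger_gap: 0.0113
```

Emit:
step_arm(
  series=[
    {"slide":[0,0,0],"turn":[0,0,0],"grip":0.6},
    {"slide":[0,0,0],"turn":[0,0,0],"grip":0.6},
  ],
)

```text
time_s: 35.55
ee_pos: [0.4892, -0.0395, 0.2665]
ee_rot: [-2.31, -2.124, 0.006]
contact_force: [0.3, 1.4, -2.2]
finger_gap: 0.0115
```

```bash
python3 - <<'E'
from rack import *
M=Rt(RY)
p=rack('t15.png')
go((slot(0,.27),M),(slot(0,.13),M))
E
```

```text
rect ((570.9950561523438, -13.126148223876953), (14.626187324523926, 205.58937072753906), 85.161865234375) 257
at [ 0.4894 -0.0384  0.2667] gap 0.0112 t 35.6 q [-0.1   0.18  1.88 -0.    1.08 -0.02] F [ 0.2 -0.1 -2.3]
[-0.35, 0.17, -0.33] [-0.06, -0.0, -0.02] rows>= 0.1
[-0.35, 0.24, 13.67] [-0.06, -0.0, -0.02] rows>= 2.8
```

Emit:
step_arm(
  series=[
    {"slide":[-0.35,0.3,4.5],"turn":[0,0,0],"grip":0.6},
    {"slide":[-0.35,0.3,9],"turn":[0,0,0],"grip":0.6},
    {"slide":[-0.35,0.3,10.8],"turn":[0,0,0],"grip":0.6},
    {"slide":[-0.35,0.3,11.8],"turn":[0,0,0],"grip":0.6},
    {"slide":[-0.35,0.3,12.5],"turn":[0,0,0],"grip":0.6},
    {"slide":[-0.35,0.3,13.2],"turn":[0,0,0],"grip":0.6},
    {"slide":[-0.35,0.3,13.7],"turn":[0,0,0],"grip":0.6},
  ],
)

```text
time_s: 36.3
ee_pos: [0.4921, -0.0418, 0.13]
ee_rot: [-2.308, -2.128, 0.004]
contact_force: [0.1, -0.3, -2.1]
finger_gap: 0.0111
```

Emit:
step_arm(
  series=[
    {"slide":[0,0,0.6],"turn":[0,0,0],"grip":0.6},
    {"slide":[0,0,1.2],"turn":[0,0,0],"grip":0.6},
    {"slide":[0,0,1.7],"turn":[0,0,0],"grip":0.6},
    {"slide":[0,0,1.9],"turn":[0,0,0],"grip":0.6},
  ],
)

```text
time_s: 36.7
ee_pos: [0.492, -0.0418, 0.1106]
ee_rot: [-2.308, -2.127, 0.003]
contact_force: [-0.0, 1.1, -1.7]
finger_gap: 0.0112
```

Emit:
step_arm(
  series=[
    {"slide":[0,0,0.2],"turn":[0,0,0],"grip":0.6},
    {"slide":[0,0,0.3],"turn":[0,0,0],"grip":0.6},
    {"slide":[0,0,0.3],"turn":[0,0,0],"grip":0.6},
  ],
)

```text
time_s: 37.0
ee_pos: [0.4925, -0.042, 0.1103]
ee_rot: [-2.309, -2.128, 0.003]
contact_force: [-10.8, -0.3, 31.8]
finger_gap: 0.0115
```

Emit:
step_arm(
  series=[
    {"slide":[0,0,-0.1],"turn":[0,0,0],"grip":1.8},
    {"slide":[0,0,-0.1],"turn":[0,0,0],"grip":2.5},
    {"slide":[0,0,-0.1],"turn":[0,0,0],"grip":3},
    {"slide":[0,0,-3],"turn":[0,0,0],"grip":3},
    {"slide":[0,0,-7],"turn":[0,0,0],"grip":3},
    {"slide":[0,0,-12],"turn":[0,0,0],"grip":3},
    {"slide":[0,0,-16.5],"turn":[0,0,0],"grip":4},
    {"slide":[0,0,-17.5],"turn":[0,0,0],"grip":4},
  ],
)

```text
time_s: 37.8
ee_pos: [0.4956, -0.0423, 0.2903]
ee_rot: [2.307, 2.126, 0.007]
contact_force: [0.7, 0.5, 0.7]
finger_gap: 0.0396
```

```bash
python3 - <<'E'
from rack import *
import geo
from geo import tab
seated('e')
M=Rt(73.1)
go((tab(0,.14),M),(tab(0,.06),M))
E
```

```text
side slot 0 130 x [-0.0855 -0.0805 -0.0731] y [-0.0254  0.0339] ztop [0.1263 0.1489 0.1499]
side slot 1 131 x [-0.0339 -0.0292 -0.0208] y [-0.0182  0.0387] ztop [0.1248 0.1493 0.1505]
side slot 2 143 x [0.0182 0.0209 0.0305] y [-0.0212  0.0385] ztop [0.1257 0.1491 0.1506]
side slot 3 150 x [0.0681 0.0706 0.0799] y [-0.0267  0.0357] ztop [0.1239 0.1487 0.1498]
top slot 0 14 x [-0.0831 -0.0802 -0.0744] y [-0.0001  0.0316] ztop [0.1175 0.1469 0.1499]
top slot 1 17 x [-0.0314 -0.0294 -0.0225] y [0.0281 0.0348] ztop [0.1109 0.139  0.1497]
top slot 2 21 x [0.021  0.0235 0.0301] y [0.0303 0.0353] ztop [0.1128 0.1475 0.15  ]
top slot 3 38 x [0.0707 0.0746 0.0829] y [-0.0244  0.0329] ztop [0.1422 0.1514 0.1528]
at [ 0.494  -0.0422  0.2869] gap 0.0401 t 37.9 q [-0.11  0.16  1.86 -0.    1.12 -0.03] F [ 0.9 -0.1 -1.3]
[-27.47, -6.61, 6.18] [0.02, 0.02, -15.56] rows>= 9.1
[-27.47, -6.63, 14.18] [0.02, 0.02, -15.56] rows>= 1.6
```

View pics/v_e.png

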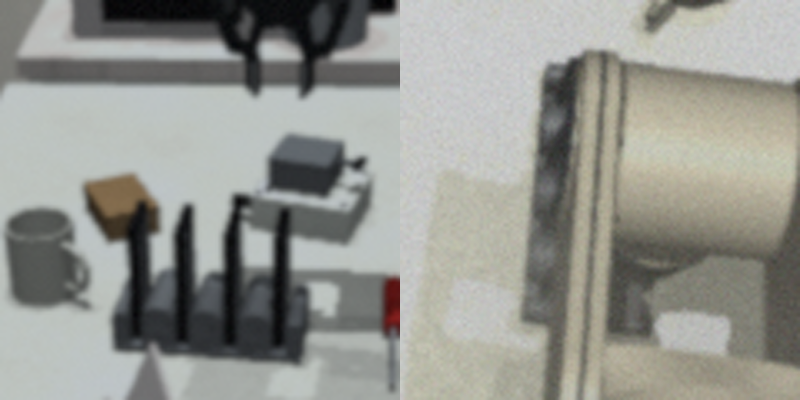

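Emit:
step_arm(
  series=[
    {"slide":[-27.5,-6.6,6.2],"turn":[0,0,-15.6],"grip":5},
    {"slide":[-27.5,-6.6,6.2],"turn":[0,0,-15.6],"grip":5},
    {"slide":[-27.5,-6.6,6.2],"turn":[0,0,-15.6],"grip":5},
    {"slide":[-27.5,-6.6,6.2],"turn":[0,0,-15.6],"grip":5},
    {"slide":[-27.5,-6.6,6.2],"turn":[0,0,-15.6],"grip":5},
    {"slide":[-27.5,-6.6,6.2],"turn":[0,0,-15.6],"grip":5},
    {"slide":[-27.5,-6.6,6.2],"turn":[0,0,-15.6],"grip":5},
    {"slide":[-27.5,-6.6,6.2],"turn":[0,0,-15.6],"grip":5},
  ],
)

```text
time_s: 38.7
ee_pos: [0.4034, -0.3124, 0.2214]
ee_rot: [-0.858, -3.018, -0.002]
contact_force: [-0.2, 0.7, 0.8]
finger_gap: 0.0501
```

```bash
python3 - <<'E'
from geo import *
M=Rt(73.1)
go((tab(0,.05),M),(tab(0)+[.0018,-.0015,-.0076],M))
E
```

```text
at [ 0.4034 -0.3124  0.2214] gap 0.0501 t 38.7 q [-0.68  0.27  1.89 -0.    0.99 -1.7 ] F [-0.2  0.7  0.8]
[-0.14, 0.28, 8.63] [0.01, -0.05, -2.97] rows>= 1.7
[-0.4, 0.25, 14.39] [0.01, -0.05, -2.97] rows>= 1.2
```

Emit:
step_arm(
  series=[
    {"slide":[-0.2,0.3,4],"turn":[0,0,-2.97],"grip":5},
    {"slide":[-0.2,0.3,8],"turn":[0,0,-2.97],"grip":5},
    {"slide":[-0.3,0.3,9],"turn":[0,0,-2.97],"grip":5},
    {"slide":[-0.4,0.25,13],"turn":[0,0,-2.97],"grip":5},
    {"slide":[-0.4,0.25,14.4],"turn":[0,0,-2.97],"grip":5},
    {"slide":[-0.4,0.25,14.4],"turn":[0,0,-2.97],"grip":4},
    {"slide":[-0.4,0.25,14.4],"turn":[0,0,-2.97],"grip":1.5},
    {"slide":[-0.4,0.25,14.4],"turn":[0,0,-2.97],"grip":1.5},
  ],
)

```text
time_s: 39.5
ee_pos: [0.4082, -0.3122, 0.0787]
ee_rot: [-0.462, -3.105, -0.002]
contact_force: [0.3, 2.7, -1.5]
finger_gap: 0.0219
```

Emit:
step_arm(
  series=[
    {"slide":[0,0,0],"turn":[0,0,0],"grip":1.5},
    {"slide":[0,0,0],"turn":[0,0,0],"grip":1.5},
  ],
)

```text
time_s: 39.7
ee_pos: [0.4085, -0.3123, 0.0798]
ee_rot: [-0.463, -3.106, -0.001]
contact_force: [-0.1, 2.6, 0.2]
finger_gap: 0.0214
```

```bash
python3 - <<'E'
from geo import *
s=st();M=R.from_rotvec(s['ee_rot']).as_matrix();p0=np.array(s['ee_pos'])
off=p0-tab(0);print(off)
go(*[(tab(t)+off,M) for t in (.2,.4,.6,.8,1.0,1.2,1.4,1.6,1.75)])
E
```

```text
[ 0.0027 -0.0017 -0.0052]
at [ 0.4085 -0.3123  0.0798] gap 0.0214 t 39.7 q [-0.68  0.5   1.96  0.    0.68 -1.95] F [-0.1  2.6  0.2]
[-0.84, 0.0, -2.02] [-0.0, -0.0, 0.0] rows>= 0.4
[-2.07, 0.0, -3.84] [-0.0, -0.0, 0.0] rows>= 0.4
[-3.63, 0.01, -5.38] [-0.0, -0.0, 0.0] rows>= 0.4
[-5.47, 0.01, -6.57] [-0.0, -0.0, 0.0] rows>= 0.4
[-7.51, 0.01, -7.38] [-0.0, -0.0, 0.0] rows>= 0.4
[-9.67, 0.01, -7.76] [-0.0, -0.0, 0.0] rows>= 0.4
[-11.86, 0.01, -7.71] [-0.0, -0.0, 0.0] rows>= 0.4
[-13.99, 0.02, -7.22] [-0.0, -0.0, 0.0] rows>= 0.4
[-15.51, 0.02, -6.58] [-0.0, -0.0, 0.0] rows>= 0.3
```

Emit:
step_arm(
  series=[
    {"slide":[-0.8,0,-2.0],"turn":[0,0,0],"grip":1.5},
    {"slide":[-1.4,0,-3.0],"turn":[0,0,0],"grip":1.5},
    {"slide":[-2.1,0,-3.8],"turn":[0,0,0],"grip":1.5},
    {"slide":[-2.8,0,-4.6],"turn":[0,0,0],"grip":1.5},
    {"slide":[-3.6,0,-5.4],"turn":[0,0,0],"grip":1.5},
    {"slide":[-4.5,0,-6.0],"turn":[0,0,0],"grip":1.5},
    {"slide":[-5.5,0,-6.5],"turn":[0,0,0],"grip":1.5},
    {"slide":[-6.5,0,-7],"turn":[0,0,0],"grip":1.5},
  ],
)

```text
time_s: 40.5
ee_pos: [0.4709, -0.3308, 0.1491]
ee_rot: [-0.462, -3.105, -0.003]
contact_force: [5.2, 1.8, -20.7]
finger_gap: 0.0213
```

```bash
python3 - <<'E'
from geo import *
s=st();M=R.from_rotvec(s['ee_rot']).as_matrix()
off=np.array([ 0.0027,-0.0017,-0.0055]);
go(*[(tab(t)+off,M) for t in (1.0,1.2,1.4,1.6,1.75)])
E
```

```text
at [ 0.4709 -0.3308  0.1491] gap 0.0213 t 40.5 q [-0.63  0.46  1.8   0.    0.89 -1.91] F [  5.2   1.8 -20.7]
[-1.01, -0.04, -0.41] [-0.0, 0.0, -0.0] rows>= 0.2
[-3.16, -0.03, -0.8] [-0.0, 0.0, -0.0] rows>= 0.4
[-5.35, -0.03, -0.75] [-0.0, 0.0, -0.0] rows>= 0.4
[-7.49, -0.03, -0.27] [-0.0, 0.0, -0.0] rows>= 0.4
[-9.01, -0.03, 0.37] [-0.0, 0.0, -0.0] rows>= 0.3
```

Emit:
step_arm(
  series=[
    {"slide":[-1.0,0,-0.2],"turn":[0,0,0],"grip":1.5},
    {"slide":[-2.1,0,-0.5],"turn":[0,0,0],"grip":1.5},
    {"slide":[-3.2,0,-0.6],"turn":[0,0,0],"grip":1.5},
    {"slide":[-4.3,0,-0.7],"turn":[0,0,0],"grip":1.5},
    {"slide":[-5.4,0,-0.6],"turn":[0,0,0],"grip":1.5},
    {"slide":[-6.5,0,-0.4],"turn":[0,0,0],"grip":1.5},
    {"slide":[-7.5,0,-0.1],"turn":[0,0,0],"grip":1.5},
    {"slide":[-8.8,0,0.4],"turn":[0,0,0],"grip":1.5},
  ],
)

```text
time_s: 41.3
ee_pos: [0.5567, -0.3563, 0.146]
ee_rot: [-0.463, -3.106, -0.004]
contact_force: [0.3, 5.9, 0.4]
finger_gap: 0.0181
```

Emit:
step_arm(
  series=[
    {"slide":[-0.3,0,0.1],"turn":[0,0,0],"grip":1.5},
    {"slide":[-0.3,0,0.1],"turn":[0,0,0],"grip":5},
    {"slide":[-0.3,0,0.1],"turn":[0,0,0],"grip":5},
    {"slide":[-0.3,0,0.1],"turn":[0,0,0],"grip":5},
    {"slide":[-0.3,0,-4],"turn":[0,0,0],"grip":5},
    {"slide":[-0.3,0,-8],"turn":[0,0,0],"grip":2},
    {"slide":[5,3,-8],"turn":[0,0,0],"grip":0},
  ],
)

```text
time_s: 42.0
ee_pos: [0.5319, -0.3268, 0.2338]
ee_rot: [0.463, 3.091, -0.009]
contact_force: [0.5, 0.1, 0.2]
finger_gap: 0.0219
```

```bash
python3 - <<'E'
from geo import *
M=Rt(73.1)
go((box(-.005,.06,.14),M),(box(-.005,.06,.07),M))
p,d=grab('side','s20.png')
cv2.imwrite('pics/c20.png',cv2.resize(p[90:190,290:450],None,fx=5,fy=5,interpolation=cv2.INTER_CUBIC))
C=cloud('side',d)
c=C[100:165,320:350].reshape(-1,3);c=c[(c[:,2]>.06)&(c[:,2]<.17)&(c[:,0]>.4)&(c[:,1]>-.45)&(c[:,1]<-.25)]
l=np.stack([(c[:,:2]-bc)@bx,(c[:,:2]-bc)@by,c[:,2]],1)
o=np.argsort(-l[:,2]);print(l[o[:10]])
E
```

```text
at [ 0.5319 -0.3268  0.2338] gap 0.0219 t 42.0 q [-0.57  0.41  1.64  0.    1.07 -1.84] F [0.5 0.1 0.2]
[7.2, 3.91, 9.25] [-0.04, 0.19, -0.03] rows>= 2.5
[7.31, 3.93, 16.25] [-0.04, 0.19, -0.03] rows>= 1.4
[[ 0.0858 -0.0009  0.1602]
 [ 0.0825  0.0078  0.1598]
 [ 0.0871  0.0074  0.159 ]
 [ 0.0828 -0.0048  0.159 ]
 [ 0.0796  0.004   0.1586]
 [ 0.0803 -0.0099  0.1573]
 [ 0.078   0.0082  0.1562]
 [ 0.0865  0.0091  0.1554]
 [ 0.0904  0.0102  0.1553]
 [ 0.0843  0.0032  0.1532]]
```

View pics/c20.png

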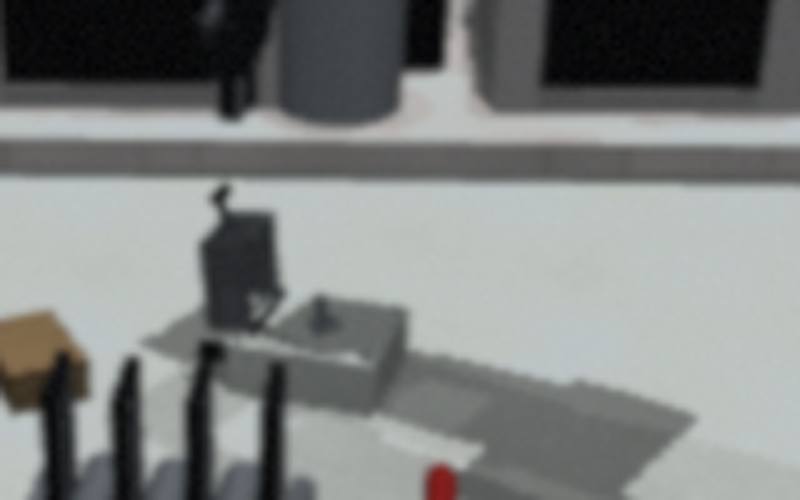

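Emit:
step_arm(
  series=[
    {"slide":[7.2,3.9,9],"turn":[0,0.2,0],"grip":0},
    {"slide":[7.2,3.9,9],"turn":[0,0.2,0],"grip":0},
    {"slide":[7.2,3.9,9],"turn":[0,0.2,0],"grip":0},
    {"slide":[7.2,3.9,13],"turn":[0,0.2,0],"grip":0},
    {"slide":[7.2,3.9,16],"turn":[0,0.2,0],"grip":0},
    {"slide":[7.2,3.9,16],"turn":[0,0.2,0],"grip":0},
    {"slide":[7.2,3.9,16],"turn":[0,0.2,0],"grip":0},
  ],
)

```text
time_s: 42.75
ee_pos: [0.462, -0.2579, 0.0684]
ee_rot: [-0.461, -3.087, -0.01]
contact_force: [-0.5, -1.0, 0.3]
finger_gap: 0.0003
```

```bash
python3 - <<'E'
from geo import *
M=Rt(73.1)
go(*[(box(-.005,y/1000,.070),M) for y in (45,35,25,15,7,3)])
E
```

```text
at [ 0.462  -0.2579  0.0684] gap 0.0003 t 42.75 q [-0.53  0.54  1.92 -0.    0.7  -1.8 ] F [-0.5 -1.   0.3]
[-1.65, -2.17, -0.2] [0.04, -0.24, -0.02] rows>= 0.5
[-1.65, -3.17, -0.2] [0.04, -0.24, -0.02] rows>= 0.2
[-1.65, -4.17, -0.21] [0.04, -0.24, -0.02] rows>= 0.2
[-1.65, -5.17, -0.21] [0.04, -0.24, -0.02] rows>= 0.2
[-1.66, -5.97, -0.21] [0.04, -0.24, -0.02] rows>= 0.2
[-1.66, -6.37, -0.21] [0.04, -0.24, -0.02] rows>= 0.1
```

Emit:
step_arm(
  series=[
    {"slide":[-1.6,-1,-0.2],"turn":[0,-0.2,0],"grip":0},
    {"slide":[-1.6,-2.2,-0.2],"turn":[0,-0.2,0],"grip":0},
    {"slide":[-1.6,-3.0,-0.2],"turn":[0,-0.2,0],"grip":0},
    {"slide":[-1.6,-3.7,-0.2],"turn":[0,-0.2,0],"grip":0},
    {"slide":[-1.6,-4.4,-0.2],"turn":[0,-0.2,0],"grip":0},
    {"slide":[-1.6,-5.1,-0.2],"turn":[0,-0.2,0],"grip":0},
    {"slide":[-1.6,-5.7,-0.2],"turn":[0,-0.2,0],"grip":0},
    {"slide":[-1.6,-6,-0.2],"turn":[0,-0.2,0],"grip":0},
  ],
)

```text
time_s: 43.55
ee_pos: [0.4595, -0.3207, 0.0698]
ee_rot: [-0.465, -3.104, -0.006]
contact_force: [1.0, -0.2, -0.3]
finger_gap: 0.0001
```

```bash
python3 - <<'E'
from geo import *
s=st();p=np.array(s['ee_pos']);print((p[:2]-bc)@bx,(p[:2]-bc)@by,p[2],s['contact_force'][:2]@by)
E
```

```text
-0.005694553719724973 0.005871651135224354 0.06983219970805457 0.1178153981615147
```

Emit:
step_arm(
  series=[
    {"slide":[0,-0.3,0],"turn":[0,0,0],"grip":0},
    {"slide":[0,-0.5,0],"turn":[0,0,0],"grip":0},
    {"slide":[0,-0.5,0],"turn":[0,0,0],"grip":0},
  ],
)

```text
time_s: 43.85
ee_pos: [0.4586, -0.3228, 0.0693]
ee_rot: [-0.467, -3.103, -0.013]
contact_force: [9.3, 16.0, 2.6]
finger_gap: -0.0002
```

Emit:
step_arm(
  series=[
    {"slide":[0,1,0],"turn":[0,0,0],"grip":0},
    {"slide":[0,3,-3],"turn":[0,0,0],"grip":1},
    {"slide":[0,3,-8],"turn":[0,0,0],"grip":4},
    {"slide":[0,3,-13],"turn":[0,0,0],"grip":5},
    {"slide":[0,3,-16],"turn":[0,0,0],"grip":5},
    {"slide":[-3,1,-16],"turn":[0,0,0],"grip":5},
  ],
)

```text
time_s: 44.45
ee_pos: [0.4908, -0.3229, 0.2344]
ee_rot: [0.466, 3.106, 0.009]
contact_force: [0.4, 0.4, -0.1]
finger_gap: 0.05
```

```bash
python3 - <<'E'
from geo import *
M=Rt(73.1)
p,d=grab('side','s21.png')
cv2.imwrite('pics/c21.png',cv2.resize(p[90:190,290:450],None,fx=5,fy=5,interpolation=cv2.INTER_CUBIC))
off=np.array([ 0.0014,-0.0008,-0.0066])
go((tab(1.66)+[0,0,.05],M),(tab(1.66)+off,M))
E
```

```text
at [ 0.4949 -0.328   0.2328] gap 0.0501 t 44.5 q [-0.61  0.37  1.7   0.01  1.06 -1.88] F [ 3.9 -4.4  1.4]
[-5.58, -0.91, 2.83] [0.04, 0.05, -0.04] rows>= 1.3
[-5.72, -0.97, 8.49] [0.04, 0.05, -0.04] rows>= 1.1
```

View pics/c21.png

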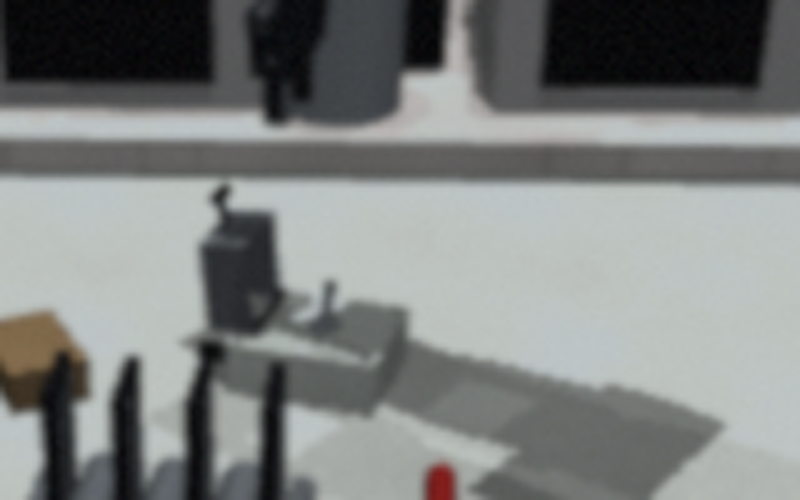

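The toggle (crop 330,290) is back at its original pose, leaning away from the camera = on. Closing the guard.

Emit:
step_arm(
  series=[
    {"slide":[-5.5,-0.9,2.5],"turn":[0,0,0],"grip":5},
    {"slide":[-5.5,-0.9,2.8],"turn":[0,0,0],"grip":5},
    {"slide":[-5.7,-0.9,2.8],"turn":[0,0,0],"grip":5},
    {"slide":[-5.7,-0.9,6],"turn":[0,0,0],"grip":5},
    {"slide":[-5.7,-0.9,8.5],"turn":[0,0,0],"grip":5},
    {"slide":[-5.7,-0.9,8.5],"turn":[0,0,0],"grip":5},
    {"slide":[-5.7,-0.9,8.5],"turn":[0,0,0],"grip":1.5},
    {"slide":[-5.7,-0.9,8.5],"turn":[0,0,0],"grip":1.5},
  ],
)

```text
time_s: 45.3
ee_pos: [0.5476, -0.3534, 0.1497]
ee_rot: [0.466, 3.1, 0.004]
contact_force: [2.7, 5.6, 5.1]
finger_gap: 0.0218
```

Emit:
step_arm(
  series=[
    {"slide":[0,0,0],"turn":[0,0,0],"grip":1.5},
    {"slide":[0,0,0],"turn":[0,0,0],"grip":1.5},
    {"slide":[0,0,0],"turn":[0,0,0],"grip":1.5},
  ],
)

```text
time_s: 45.6
ee_pos: [0.5474, -0.3532, 0.15]
ee_rot: [0.466, 3.101, 0.004]
contact_force: [-1.9, 1.5, -3.0]
finger_gap: 0.0217
```

```bash
python3 - <<'E'
from geo import *
M=Rt(73.1)
s=st();off=np.array(s['ee_pos'])-tab(1.66);print('off',off)
go(*[(tab(t)+off,M) for t in(1.5,1.4,1.2,1.0,.8,.6,.4,.2,0)])
E
```

```text
off [ 0.0017 -0.0001 -0.0047]
at [ 0.5474 -0.3532  0.15  ] gap 0.0217 t 45.6 q [-0.59  0.55  1.62  0.01  0.96 -1.87] F [-1.9  1.5 -3. ]
[1.67, -0.0, -0.54] [0.04, 0.06, -0.04] rows>= 0.4
[2.75, -0.01, -0.73] [0.04, 0.06, -0.04] rows>= 0.2
[4.94, -0.01, -0.8] [0.04, 0.06, -0.04] rows>= 0.4
[7.1, -0.02, -0.43] [0.04, 0.06, -0.04] rows>= 0.4
[9.14, -0.03, 0.36] [0.04, 0.06, -0.04] rows>= 0.4
[10.99, -0.05, 1.54] [0.04, 0.06, -0.04] rows>= 0.4
[12.56, -0.06, 3.07] [0.04, 0.06, -0.04] rows>= 0.4
[13.8, -0.07, 4.88] [0.04, 0.06, -0.04] rows>= 0.4
[14.66, -0.08, 6.89] [0.04, 0.06, -0.04] rows>= 0.4
```

Emit:
step_arm(
  series=[
    {"slide":[1.6,0,-0.5],"turn":[0,0,0],"grip":1.5},
    {"slide":[2.7,0,-0.7],"turn":[0,0,0],"grip":1.5},
    {"slide":[3.8,0,-0.7],"turn":[0,0,0],"grip":1.5},
    {"slide":[4.9,0,-0.6],"turn":[0,0,0],"grip":1.5},
    {"slide":[6.0,0,-0.5],"turn":[0,0,0],"grip":1.5},
    {"slide":[7.1,0,-0.2],"turn":[0,0,0],"grip":1.5},
    {"slide":[8.1,0,0.1],"turn":[0,0,0],"grip":1.5},
    {"slide":[9.1,0,0.5],"turn":[0,0,0],"grip":1.5},
  ],
)

```text
time_s: 46.4
ee_pos: [0.4608, -0.3276, 0.1474]
ee_rot: [0.464, 3.098, -0.0]
contact_force: [-3.5, 1.2, 21.7]
finger_gap: 0.021
```

```bash
python3 - <<'E'
from geo import *
M=Rt(73.1)
off=np.array([ 0.0017,-0.0001,-0.005])
go(*[(tab(t)+off,M) for t in(.6,.4,.2,0,-.03)])
E
```

```text
at [ 0.4608 -0.3276  0.1474] gap 0.021 t 46.4 q [-0.64  0.45  1.83  0.01  0.86 -1.92] F [-3.5  1.2 21.7]
[1.97, 0.06, 1.35] [0.01, 0.11, -0.03] rows>= 0.5
[3.55, 0.05, 2.87] [0.01, 0.11, -0.03] rows>= 0.4
[4.79, 0.05, 4.67] [0.01, 0.11, -0.03] rows>= 0.4
[5.66, 0.04, 6.69] [0.01, 0.11, -0.03] rows>= 0.4
[5.75, 0.04, 7.0] [0.01, 0.11, -0.03] rows>= 0.1
```

Emit:
step_arm(
  series=[
    {"slide":[1.1,0,0.8],"turn":[0,0,0],"grip":1.5},
    {"slide":[2.0,0,1.4],"turn":[0,0,0],"grip":1.5},
    {"slide":[2.8,0,2.2],"turn":[0,0,0],"grip":1.5},
    {"slide":[3.5,0,3.0],"turn":[0,0,0],"grip":1.5},
    {"slide":[4.8,0,4.8],"turn":[0,0,0],"grip":1.5},
    {"slide":[5.2,0,5.9],"turn":[0,0,0],"grip":1.5},
    {"slide":[5.5,0,6.8],"turn":[0,0,0],"grip":1.5},
    {"slide":[5.5,0,7.2],"turn":[0,0,0],"grip":1.5},
  ],
)

```text
time_s: 47.2
ee_pos: [0.406, -0.3114, 0.0749]
ee_rot: [0.467, 3.101, 0.0]
contact_force: [-15.1, -3.2, 13.4]
finger_gap: 0.0205
```

Emit:
step_arm(
  series=[
    {"slide":[0,0,0],"turn":[0,0,0],"grip":4},
    {"slide":[0,0,0],"turn":[0,0,0],"grip":5},
    {"slide":[0,0,0],"turn":[0,0,0],"grip":5},
    {"slide":[0,0,-4],"turn":[0,0,0],"grip":5},
    {"slide":[0,0,-7],"turn":[0,0,0],"grip":2},
    {"slide":[-3,0,-7],"turn":[0,0,0],"grip":0},
    {"slide":[-4,0,-7],"turn":[0,0,0],"grip":0},
    {"slide":[-4,0,-7],"turn":[0,0,0],"grip":0},
  ],
)

```text
time_s: 48.0
ee_pos: [0.4448, -0.3233, 0.1451]
ee_rot: [0.465, 3.1, -0.0]
contact_force: [-0.6, 0.1, -0.1]
finger_gap: -0.0002
```

```bash
python3 - <<'E'
from geo import *
M=Rt(73.1)
go((box(-.022,0,.11),M),(box(-.022,0,.097),M),(box(-.022,0,.092),M))
E
```

```text
at [ 0.4448 -0.3233  0.1451] gap -0.0002 t 48.0 q [-0.65  0.43  1.86  0.    0.84 -1.93] F [-0.6  0.1 -0.1]
[0.32, 0.08, 3.5] [0.01, 0.07, -0.03] rows>= 0.7
[0.33, 0.08, 4.8] [0.01, 0.07, -0.03] rows>= 0.3
[0.33, 0.08, 5.3] [0.01, 0.07, -0.03] rows>= 0.1
```

Emit:
step_arm(
  series=[
    {"slide":[0.3,0,3],"turn":[0,0,0],"grip":0},
    {"slide":[0.3,0,4],"turn":[0,0,0],"grip":0},
    {"slide":[0.3,0,4.6],"turn":[0,0,0],"grip":0},
    {"slide":[0.3,0,4.9],"turn":[0,0,0],"grip":0},
    {"slide":[0.3,0,5.2],"turn":[0,0,0],"grip":0},
    {"slide":[0.3,0,5.3],"turn":[0,0,0],"grip":0},
  ],
)

```text
time_s: 48.6
ee_pos: [0.4417, -0.3223, 0.0941]
ee_rot: [0.465, 3.102, 0.001]
contact_force: [-11.4, 6.7, 31.5]
finger_gap: 0.0001
```

Emit:
step_arm(
  series=[
    {"slide":[0,0,0.15],"turn":[0,0,0],"grip":0},
    {"slide":[0,0,0.15],"turn":[0,0,0],"grip":0},
  ],
)

```text
time_s: 48.8
ee_pos: [0.4417, -0.3222, 0.0944]
ee_rot: [0.465, 3.101, 0.0]
contact_force: [-5.1, 4.1, 13.6]
finger_gap: -0.0001
```

Guard on its stop again (0.094, as before). Retreat and do the final check.

Emit:
step_arm(
  series=[
    {"slide":[0,0,-5],"turn":[0,0,0],"grip":0},
    {"slide":[3,0,-10],"turn":[0,0,0],"grip":2},
    {"slide":[7,-3,-15],"turn":[0,0,0],"grip":3},
    {"slide":[10,-7,-18],"turn":[0,0,0],"grip":3},
    {"slide":[10,-10,-20],"turn":[0,0,0],"grip":3},
    {"slide":[10,-10,-20],"turn":[0,0,0],"grip":3},
    {"slide":[10,-10,-20],"turn":[0,0,0],"grip":3},
  ],
)

```text
time_s: 49.5
ee_pos: [0.3154, -0.391, 0.2968]
ee_rot: [0.469, 3.096, -0.007]
contact_force: [-0.1, 0.5, -1.2]
finger_gap: 0.0299
```

```bash
python3 - <<'E'
from rack import *
from geo import *
go();seated('f')
p,d=load('side');pt,_=load('top')
cv2.imwrite('pics/c22.png',cv2.resize(p[120:230,260:420],None,fx=5,fy=5,interpolation=cv2.INTER_CUBIC))
c=cloud('side',d).reshape(-1,3);l=np.stack([(c[:,:2]-bc)@bx,(c[:,:2]-bc)@by,c[:,2]],1)
g=(abs(l[:,1])<.03)&(l[:,0]>-.028)&(l[:,0]<.04)&(l[:,2]>.08)&(l[:,2]<.11);print(g.sum(),np.polyfit(l[g][:,0],l[g][:,2],1))
for n in('mug','carton','screwdriver'): print(n,spot_in('side',n)[:1])
E
```

```text
at [ 0.3154 -0.391   0.2968] gap 0.0299 t 49.5 q [-0.92  0.16  1.84  0.    1.14 -2.19] F [-0.1  0.5 -1.2]
side slot 0 130 x [-0.0855 -0.0806 -0.0729] y [-0.0261  0.0348] ztop [0.1258 0.1493 0.1505]
side slot 1 132 x [-0.0337 -0.0291 -0.0206] y [-0.0184  0.0379] ztop [0.1253 0.1491 0.1503]
side slot 2 142 x [0.0183 0.021  0.0304] y [-0.0232  0.0384] ztop [0.123  0.1486 0.1503]
side slot 3 147 x [0.0682 0.0706 0.0801] y [-0.0266  0.0365] ztop [0.1219 0.1492 0.1503]
top slot 0 224 x [-0.0837 -0.0807 -0.0717] y [-0.0317  0.0312] ztop [0.1475 0.1519 0.1539]
top slot 1 248 x [-0.0318 -0.0295 -0.0199] y [-0.0288  0.0335] ztop [0.1455 0.1516 0.1537]
top slot 2 274 x [0.0202 0.0221 0.032 ] y [-0.0277  0.0341] ztop [0.1423 0.152  0.1536]
top slot 3 291 x [0.0707 0.0725 0.0827] y [-0.0305  0.0319] ztop [0.1408 0.1516 0.1531]
106 [-0.0124  0.0934]
mug [{'extent': [256.9, 159.8, 288.9, 195.3], 'p': 0.88}]
carton [{'extent': [284.2, 152.0, 307.2, 174.8], 'p': 0.86}]
screwdriver [{'extent': [373.7, 183.9, 380.1, 199.5], 'p': 0.64}]
```

View pics/c22.png

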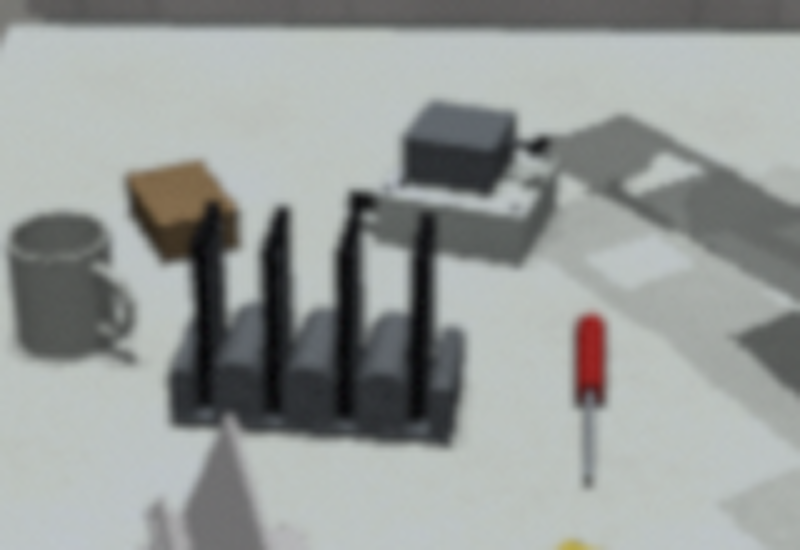

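View pics/t_f.png

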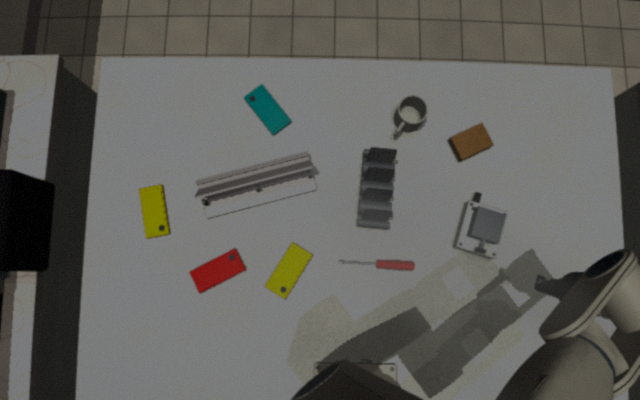

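```bash
python3 -c "
from h import *
print(finish_job())"
```

```text
the job is handed in; nothing more can be done
None
```

The job is done and handed in at about 50 s: the rack was switched off, all four handsets were moved into its slots, and the power was switched back on.

- **Power off:** I lifted the guard to about 1.65 rad, pushed the toggle over until it resisted at its stop (about 19 N), and closed the guard. Pulling the tab left the guard slightly open. I then pressed its front down until it stopped moving at about 94 mm, against about 93 mm nominal.
- **Handsets:** All four stand upright, one per slot. The side camera reads their tops at 150 mm, which is the seated height; the top camera reads 2–4 mm higher, within its error. One was pressed to the slot floor with 55 N at the wrist, more than intended but under the limit.
- **Power on:** I used the same procedure. The toggle was pushed to its other stop (about 18 N), and the picture showed it leaning as it did at the start. The guard was pressed down to the same height, and its top reads level to about 0.01 rad.
- **Other checks:** The rack had not moved in any picture. The mug, carton and screwdriver are where they began, and the arm is touching nothing.

With the guard closed the toggle is out of sight, so its final "on" state rests on the picture taken just before closing.

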